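# Empty the nut pan through the scrap bin's sprung flap

## Task

Put the stray nut that lies on the bench just beyond the scrap bin into the open-fronted pan with the other two, then pick the pan up by its black grip and pour all three nuts into the bin, pushing the bin's sprung flap down with the front lip of the pan and keeping it held open with the lip until every nut has dropped inside. Then take the pan away so the flap shuts, and stand the empty pan flat on the bench and let go. Keep the hand off the bin and its flap, and leave the tin, the pliers and the pipe offcut where they are.

Things in the scene. Friction and masses are not known exactly. Their poses are not given: they have to be found in the camera images.
- bin: Grey sheet-steel scrap bin bolted to the bench, 150 mm (own x) by 180 mm (y) by 140 mm high, walls and top 3 mm thick. Origin: centre of its underside on the bench. Its flat top (z = 140 mm) has one rectangular opening in the middle, 94 mm (x) by 124 mm (y), filled by the flap. The flap hinges on the opening's own +x edge (an edge on the far and right side as the robot sees it) and swings down into the bin.
- bin_hinge (a point): Middle of the flap's hinge edge (a bright hinge barrel lies along it), at the level of the bin's top: 47 mm from the bin's centre along the bin's own +x; axes as the bin's.
- flap (a joint): Angle of the flap, rad: 0 shut (level, flush with the bin's top), up to 1.35 pushed down. Dark steel plate 90 mm long from the hinge, 118 mm wide, 3 mm thick. A spring shuts it: about 0.08 N m at the start, 0.2 N m at 0.8 rad (some 4 to 6 N of push at 40 mm from the hinge). Pushed down it forms a smooth slide falling from the hinge edge towards the bin's own -x; friction against it is about 0.3.
- pan: Open-fronted sheet-steel parts pan, 126 mm long (own x), 92 mm wide (y), 0.22 kg. Origin: centre of its underside; z up. Floor and walls 3 mm thick; side walls 34 mm high at the rear and 22 mm at the front; rear wall at +x; no wall at the front (-x), where the flat floor ends in the lip. The floor is smooth (friction about 0.3, parts start to slide at a tilt of 0.25 to 0.35 rad).
- pan_lip (a point): Middle of the pan's front lip at its underside: 63 mm from the pan's origin along its -x.
- pan_grip (a point): Centre of the black grip, an upright tab on the inside of the rear wall: 57 mm along the pan's +x, 65 mm above its underside. The grip is 12 mm thick (along the pan's x), 36 mm wide (y) and 50 mm high, reaching from 38 to 88 mm above the underside. Take it from above with a finger on either side, closing along the pan's x.
- nut_a: Rusty hexagon nut, 30 mm across its flats (flats face its own x and every 60 deg), 34 mm across corners, 16 mm high, 0.06 kg; lies flat in the rear of the pan. Origin: centre of its underside.
- nut_b: Larger dark hexagon nut, 36 mm across flats, 41 mm across corners, 19 mm high, 0.11 kg; lies flat in the middle of the pan, towards the pan's own -y side. Origin: centre of its underside.
- stray_nut: Rusty hexagon nut like the first (30 mm across flats, flats face its own x and every 60 deg, 16 mm high, 0.06 kg), lying flat on the bench beyond the bin. Origin: centre of its underside. Free room for it in the pan: about 30 mm in front of the pan's centre and 18 mm to its +y side.
- grease_tin: Bystander: round tin with a lid, 67 mm across, 60 mm high, beyond the bin. Origin: centre of its underside.
- pliers: Bystander: pliers lying flat, 179 mm long, beyond the bin. Origin: centre of the underside.
- pipe_stub: Bystander: short rusty pipe offcut standing on end, 43 mm across, 54 mm high, between the pan and the robot. Origin: centre of its underside.

How it is judged (in metres and radians):
On the way, in this order (a step that is already met when the one before it is completed fails the run):
1. the stray nut lies in the pan with the other two and is let go (x of nut_a in the frame of pan between -0.06 and 0.06 m and y of nut_a in the frame of pan between -0.043 and 0.043 m and z of nut_a in the frame of pan between 0 and 0.03 m and x of nut_b in the frame of pan between -0.06 and 0.06 m and y of nut_b in the frame of pan between -0.043 and 0.043 m and z of nut_b in the frame of pan between 0 and 0.03 m and x of stray_nut in the frame of pan between -0.06 and 0.06 m and y of stray_nut in the frame of pan between -0.043 and 0.043 m and z of stray_nut in the frame of pan between 0 and 0.03 m and contact force between the fingers and stray_nut below 0.1 N), for 0.2 s.
2. all three nuts are inside the bin while the pan's lip, dipped into the bin's opening, still holds the flap open (x of nut_a in the frame of bin between -0.075 and 0.075 m and y of nut_a in the frame of bin between -0.09 and 0.09 m and height (world z) of each of nut_a, nut_b, stray_nut below 0.075 m and x of nut_b in the frame of bin between -0.075 and 0.075 m and y of nut_b in the frame of bin between -0.09 and 0.09 m and x of stray_nut in the frame of bin between -0.075 and 0.075 m and y of stray_nut in the frame of bin between -0.09 and 0.09 m and value of joint flap above 0.3 rad and z of pan_lip in the frame of bin below 0.135 m and x of pan_lip in the frame of bin between -0.05 and 0.05 m and y of pan_lip in the frame of bin between -0.062 and 0.062 m), for 0.2 s.
At the end, for the whole second after the job is handed in: All three nuts lie inside the bin (within its walls and lower than 75 mm above the bench), the flap is shut (under 0.06 rad), and the empty pan stands upright and flat on the bench top (underside within 5 mm of it, tilt under 0.06 rad), let go and at rest (x of nut_a in the frame of bin between -0.075 and 0.075 m and y of nut_a in the frame of bin between -0.09 and 0.09 m and height (world z) of each of nut_a, nut_b, stray_nut below 0.075 m and x of nut_b in the frame of bin between -0.075 and 0.075 m and y of nut_b in the frame of bin between -0.09 and 0.09 m and x of stray_nut in the frame of bin between -0.075 and 0.075 m and y of stray_nut in the frame of bin between -0.09 and 0.09 m and value of joint flap below 0.06 rad and height (world z) of pan below 0.005 m and angle between pan's own z axis and vertical below 0.06 rad and linear speed of each of pan, nut_a, nut_b, stray_nut below 0.02 m/s); the robot touches nothing.
It fails at once if the hand presses on the bin or its flap (contact force between any of the fingers, the arm and bin above 2 N).
It fails at once if the tin, the pliers or the pipe offcut is moved by more than 30 mm (distance of any of grease_tin, pliers, pipe_stub from where it was at the start of the episode above 0.03 m).
It also fails if it takes over 72 s, if anything falls off the work surface, if the arm or the gripper's body presses on something with over 40 N, if the wrist force passes 120 N, or if a joint passes its speed limit or range.

## Robot

A 6-joint arm with a two-finger parallel gripper is mounted at the origin on a cart in front of the work surface, level with it; the furniture and walls round the work are solid. World frame = base frame: x ahead of the robot, y to its left, z up, the work surface at z = 0. Lengths are in mm, angles in rad, forces in N, time in s.
With the tool pointing down it reaches from about 400 to 925 mm from the base axis. Payload 12.5 kg.
Tool frame: the origin (TCP) lies at the centre of the arm's flange, where the gripper is bolted on; the fingertips stand 190 mm ahead of it and the grasp point (between the pads) lies 171 mm ahead of it; z points along the fingers, y is the direction in which the jaws open and shut (so a half turn about z gives the same grasp; the last joint's range is limited). The gripper opens to 95 mm and grips with 3 to 60 N. Pads are 20 mm wide; open, the fingers measure 119 mm over their backs; the gripper's body (75 mm by 180 mm) begins 59 mm behind the grasp point.
Start: joints at [1.16, 0.491, 1.559, -0, 1.092, -0.106], TCP at [187.54, 596.199, 404.761] pointing down, gripper open.
Joint ranges: [-3.1, 3.1], [-0.84, 2.19], [0.05, 2.79], [-1.13, 4.28], [0.06, 2.93], [-2.69, 2.69]. Speed limits (rad/s): [2.22, 2.22, 2.79, 3.14, 3.14, 3.14].

## Interface

Orientations are given as [roll, pitch, yaw] about the fixed x, y, z axes, in that order (R = Rz(yaw) Ry(pitch) Rx(roll)).
In Python, from cell import env gives the robot as it stands.
- The arm moves only by the shell command python3 -m pendant 'ROWS'. ROWS is JSON, a list of rows, each an object of numbers: "x", "y", "z": the shift along the tool's x, y, z in units of 150 mm (1.0 is 150 mm); "rx", "ry", "rz": the turn, a rotation vector about the tool's x, y, z in units of 45 degrees (1.0 is 45 degrees); "jaw": the opening, from 0 (shut) to 1 (fully open). In form: [{"x": .., "y": .., "z": .., "rx": .., "ry": .., "rz": .., "jaw": ..}, ...]. A call has 1 to 10 rows; each row is the pose to reach, as a shift and turn from the pose commanded when the call began, along the tool's axes at that moment; what a row does not reach only later rows make up. A row lasts 1/8 s, in which the tool goes at most 62.5 mm and 10.7 degrees, less where a joint would pass 70% of its speed; a pose out of reach is approached as far as the arm can. A call with a number of a shift or a turn outside -1 to 1 is refused whole. A call with a gripper value outside its range is refused whole. The fingers move at their own pace and stop on an object; the grip force is fixed at half the most. Time passes only in rows, so rows that repeat a pose let the fingers close. It gives the time, the measured TCP pose, the force and the opening at its end, in the units of the state.
- env.state(): the state, without advancing time (a new reading comes with each control period).
- env.read_camera(name): name is "scene" or "side" or "wrist"; returns a dict with "img" (420x560x3 uint8, red, green, blue), "fx", "fy", "cx", "cy" (pixels), "rvec" (rotation vector, rad) and "tvec" (3), from world to camera coordinates, as OpenCV has them. Camera axes: x right, y down, z forward; pixel columns grow to the right and rows downward; lengths in mm; the calibration is good to about 2 mm. The wrist camera is an equidistant fisheye: a pixel r from the principal point sees the ray r / f radians off the axis. A picture is of the moment at which its call begins. There is no depth.
- env.job_done(): hands the job in, once; it reports no verdict.
The state is a dict: "t": time; "joints": joint angles; "qvel": joint speeds; "tau": joint torques, N m; "eef_pos": TCP position; "tcp_rot": TCP orientation; "ft_force": force on the tool from outside, world axes, zero at the start; "moment": the same for the moment, N m; "opening": opening from 0.0 (shut) to 1.0 (fully open).
Only numpy, scipy, OpenCV 4.12 (cv2) and the standard library are available. Lean on these libraries where they do the work, as an engineer would, in place of code of your own. Each camera call takes 0.05 s, during which the arm holds its last target.

## Working session

There is one attempt and no reset: what is moved stays moved. The work goes in short steps, Python scripts to look and compute and a shell command to move; the robot and the scene stay as the last step left them, time stands still between calls to the robot, and variables do not carry over. Pictures are saved under pics/ and viewed, and the job is handed in when it is done.

```bash
ls; mkdir -p pics
python3 - <<'E'
from cell import env
import cv2
print(env.state())
for n in ["scene","side","wrist"]:
    c=env.read_camera(n); cv2.imwrite(f"pics/{n}0.png",c["img"][:,:,::-1])
    print(n,{k:v for k,v in c.items() if k!="img"})
E
```

```text
pics
{'t': 0.0, 'joints': array([ 1.16041618e+00,  4.91578446e-01,  1.55947302e+00,  1.25395339e-05,
        1.09170633e+00, -1.05576365e-01]), 'qvel': array([ 0.00142717,  0.00021957,  0.00024905,  0.00063679, -0.00217443,
        0.00193628]), 'tau': array([-8.99484075e-04, -6.12616253e+01, -2.58189833e+01,  6.91251713e-02,
        4.82016010e-02, -9.91613797e-05]), 'eef_pos': array([187.51485158, 596.16875814, 404.14177312]), 'tcp_rot': array([-3.14043516e+00, -1.33842914e-04,  2.83678301e+00]), 'ft_force': array([-0.46639475, -0.33185125,  0.46155365]), 'moment': array([-0.00228525,  0.01088415,  0.03008175]), 'opening': 0.9979495661320559}
scene {'fx': 398.14284817217293, 'fy': 398.14284817217293, 'cx': 276.4696276238636, 'cy': 214.35939723592935, 'rvec': array([ 0.94989582, -2.48121212,  1.0996126 ]), 'tvec': array([318.92027977, 446.99005327, 563.08609774])}
side {'fx': 515.3668250652615, 'fy': 515.3668250652615, 'cx': 277.76904976735403, 'cy': 211.27447438485987, 'rvec': array([ 2.3002254, -0.0408183,  0.007379 ]), 'tvec': array([-625.49929394,  -24.26989596, 1360.33217524])}
wrist {'fx': 325.19226210127806, 'fy': 325.19226210127806, 'cx': 278.24117116956836, 'cy': 212.1264722289501, 'rvec': array([-2.34404613, -1.71948849, -0.24043176]), 'tvec': array([-625.28182758,  -31.56382128,  390.6005856 ])}
```

View pics/scene0.png

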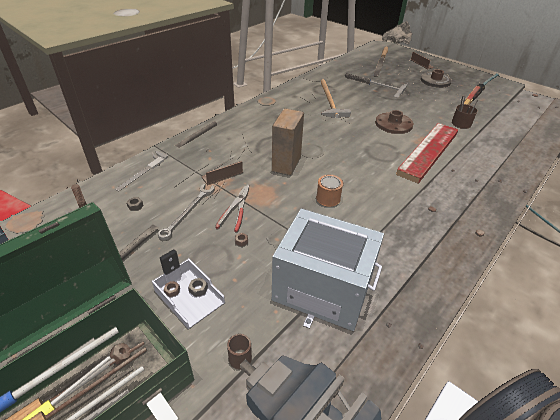

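View pics/side0.png

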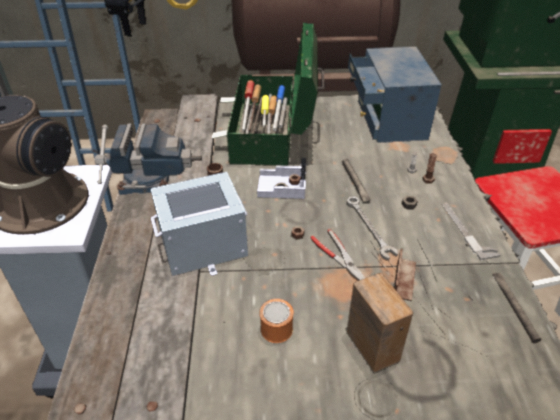

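View pics/wrist0.png

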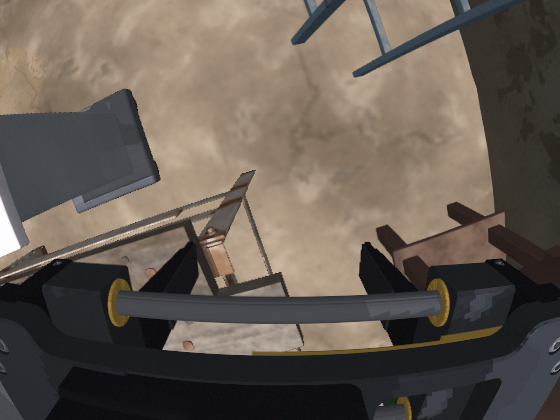

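```bash
cat > h.py <<'E'
import cv2, numpy as np
from cell import env
def cam(n):
    c=env.read_camera(n); R=cv2.Rodrigues(c["rvec"])[0]; c["R"]=R; c["C"]=-R.T@c["tvec"]; return c
def ray(c,u,v):
    d=np.array([(u-c["cx"])/c["fx"],(v-c["cy"])/c["fy"],1.]); d=c["R"].T@d; return d/np.linalg.norm(d)
def onplane(c,u,v,z):
    d=ray(c,u,v); return c["C"]+d*(z-c["C"][2])/d[2]
def proj(c,P):
    P=np.atleast_2d(P); q=P@c["R"].T+c["tvec"]; return np.c_[c["fx"]*q[:,0]/q[:,2]+c["cx"],c["fy"]*q[:,1]/q[:,2]+c["cy"]]
def tri(c1,p1,c2,p2):
    d1,d2=ray(c1,*p1),ray(c2,*p2)
    s=np.linalg.lstsq(np.c_[d1,-d2],c2["C"]-c1["C"],rcond=None)[0]
    a,b=c1["C"]+d1*s[0],c2["C"]+d2*s[1]; return (a+b)/2,np.linalg.norm(a-b)
def crop(c,u0,v0,u1,v1,s,fn):
    im=cv2.resize(c["img"][v0:v1,u0:u1,::-1],None,fx=s,fy=s,interpolation=cv2.INTER_CUBIC)
    for u in range((u0+9)//10*10,u1,10):
        cv2.line(im,((u-u0)*s,0),((u-u0)*s,4 if u%50 else 12),(0,255,255),1)
        if u%20==0: cv2.putText(im,str(u),((u-u0)*s,22),0,.35,(0,255,255),1)
    for v in range((v0+9)//10*10,v1,10):
        cv2.line(im,(0,(v-v0)*s),(4,(v-v0)*s),(0,255,255),1)
        if v%20==0: cv2.putText(im,str(v),(6,(v-v0)*s+4),0,.35,(0,255,255),1)
    cv2.imwrite("pics/"+fn,im)
E
python3 - <<'E'
from h import *
s=cam("scene"); d=cam("side")
print(s["C"],d["C"])
crop(s,140,195,395,335,3,"s1.png")
crop(d,140,150,390,350,3,"d1.png")
E
```

```text
[177.09637079 304.15644698 703.35050811] [  599.24137746 -1049.72747293   883.92535075]
```

View pics/s1.png

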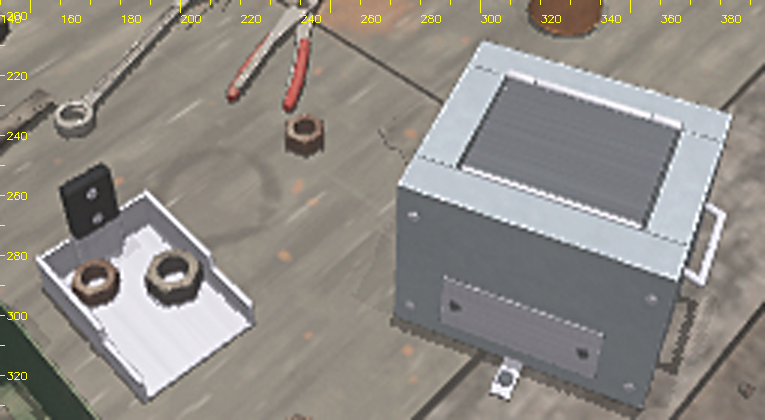

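View pics/d1.png

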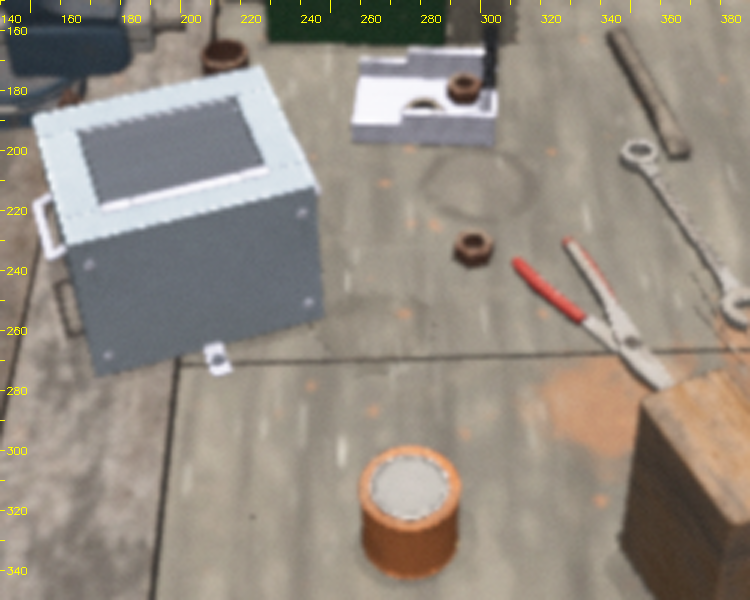

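Run:
```python
from h import *
np.set_printoptions(precision=1,suppress=True)
s=cam("scene"); d=cam("side")
def L(n,c,pts,z):
    q=np.array([onplane(c,*p,z) for p in pts]); print(n,q[:,:2].tolist() if 0 else q[:,:2].round(1).tolist(),"mean",q.mean(0)[:2], "edges",np.linalg.norm(np.roll(q,-1,0)-q,axis=1), "yaw",np.degrees(np.arctan2(*(np.roll(q,-1,0)-q)[:,1::-1].T)))
L("bin s",s,[(299.5,208.5),(383,233),(367,288),(273,256.5)],140)
L("bin d",d,[(152,188),(226,172),(245,213),(163,231)],140)
L("hole s",s,[(308.5,220.5),(366,237),(353,271),(293,251)],140)
L("hole d",d,[(166.5,194),(219,182.5),(228,207),(174,219)],140)
L("nut s",s,[(241,238)],16);L("nut d",d,[(297.5,231)],16)
print(tri(s,(241,238),d,(297.5,231)))
L("pan lip s",s,[(189.5,327.5),(223,303)],0)
L("pan rear top s",s,[(188,259),(153.5,281)],34)
L("pan d front-right wall bottom",d,[(257,196.5),(304.5,198)],0)
L("pan d wall top",d,[(304.5,188.5)],34)
L("pan d front wall top",d,[(257.5,192.5-2)],22)
L("grip s top",s,[(175.5,249.5),(160,258),],88)
L("tin d",d,[(276,312)],60)
L("pipe d",d,[(215,168)],54)
L("pipe s",s,[(239,343)],54)
L("nutA d",d,[(294.5,178.5)],19);L("nutA s",s,[(172,289)],19)
L("nutB s",s,[(197.5,286)],22)
L("pliers d",d,[(312,238),(330,230),(347,264),(362,278)],5)
```

```text
bin s [[548.4, -209.8], [378.9, -266.2], [330.1, -127.5], [500.1, -70.9]] mean [ 439.4 -168.6] edges [178.7 147.  179.1 147. ] yaw [-161.6  109.4   18.4  -70.8]
bin d [[335.1, -126.8], [501.8, -73.8], [549.1, -221.0], [379.3, -270.2]] mean [ 441.3 -173. ] edges [175.  154.6 176.8 150. ] yaw [  17.6  -72.2 -163.9  107.1]
hole s [[511.4, -193.5], [398.2, -233.4], [369.4, -143.1], [481.2, -106.9]] mean [ 440.1 -169.2] edges [120.1  94.7 117.5  91.7] yaw [-160.6  107.6   17.9  -70.8]
hole d [[371.1, -149.7], [487.3, -113.0], [511.6, -199.9], [397.9, -234.0]] mean [ 442.  -174.2] edges [121.9  90.2 118.8  88.5] yaw [  17.5  -74.4 -163.3  107.6]
nut s [[666.5, -145.6]] mean [ 666.5 -145.6] edges [0.] yaw [0.]
nut d [[668.9, -153.3]] mean [ 668.9 -153.3] edges [0.] yaw [0.]
(array([ 669.4, -148.5,   11.5]), np.float64(0.47780429955384285))
pan lip s [[578.5, 86.6], [571.9, 2.6]] mean [575.2  44.6] edges [84.3 84.3] yaw [-94.5  85.5]
pan rear top s [[694.0, -9.9], [699.7, 76.9]] mean [696.8  33.5] edges [87. 87.] yaw [ 86.3 -93.7]
pan d front-right wall bottom [[570.6, -0.7], [696.3, -12.1]] mean [633.4  -6.4] edges [126.2 126.2] yaw [ -5.2 174.8]
pan d wall top [[695.2, -13.9]] mean [695.2 -13.9] edges [0.] yaw [0.]
pan d front wall top [[572.6, -2.4]] mean [572.6  -2.4] edges [0.] yaw [0.]
grip s top [[691.4, 16.2], [695.9, 51.7]] mean [693.7  33.9] edges [35.8 35.8] yaw [ 82.8 -97.2]
tin d [[609.2, -426.0]] mean [ 609.2 -426. ] edges [0.] yaw [0.]
pipe d [[460.4, 57.8]] mean [460.4  57.8] edges [0.] yaw [0.]
pipe s [[458.5, 64.6]] mean [458.5  64.6] edges [0.] yaw [0.]
nutA d [[672.9, 48.1]] mean [672.9  48.1] edges [0.] yaw [0.]
nutA s [[665.6, 58.5]] mean [665.6  58.5] edges [0.] yaw [0.]
nutB s [[630.3, 18.9]] mean [630.3  18.9] edges [0.] yaw [0.]
pliers d [[703.3, -167.6], [749.7, -141.6], [776.5, -255.1], [804.3, -298.3]] mean [ 758.4 -215.7] edges [ 53.2 116.6  51.4 165.2] yaw [ 29.3 -76.7 -57.2 127.7]
```

Run:
```python
from h import *
np.set_printoptions(precision=1,suppress=True)
s=cam("scene"); d=cam("side")
for n,p,z in [("box left bottom",(230,162),0),("box right bottom",(300,162),0),("vise right",(200,160),100),("vise top",(180,128),130)]: print(n,onplane(d,*p,z))
for a,b in [((100,204),(300,85)),((100,204),(308,27)),((192,352),(230,162)),((192,352),(233,140))]: print(a,b,tri(s,a,d,b))
crop(s,210,220,270,260,12,"s2.png")
crop(d,275,215,320,250,14,"d2.png")
```

```text
box left bottom [493.  156.8   0. ]
box right bottom [694.6 148.2   0. ]
vise right [427.5  32.2 100. ]
vise top [368.6 138.8 130. ]
(100, 204) (300, 85) (array([694.5, 120.4, 268.3]), np.float64(22.245586432735287))
(100, 204) (308, 27) (array([676.1, 154.1, 354.9]), np.float64(92.78378135573945))
(192, 352) (230, 162) (array([506.3, 122.7,  31.8]), np.float64(22.777882061449645))
(192, 352) (233, 140) (array([500.9, 140.5,  81.9]), np.float64(15.322423242837829))
```

View pics/s2.png

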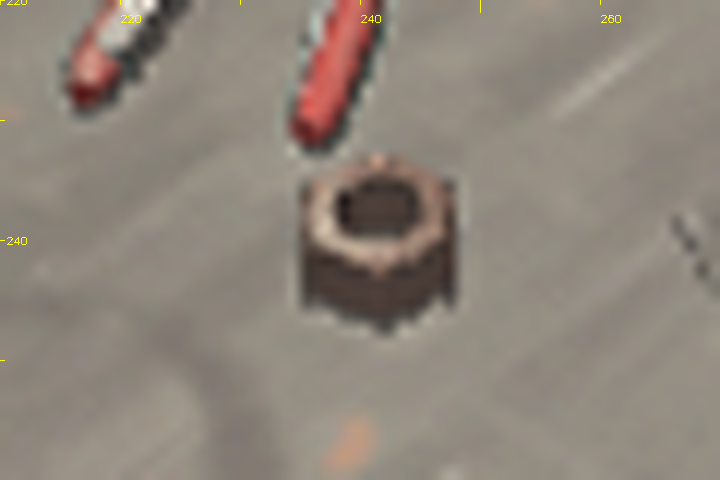

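View pics/d2.png

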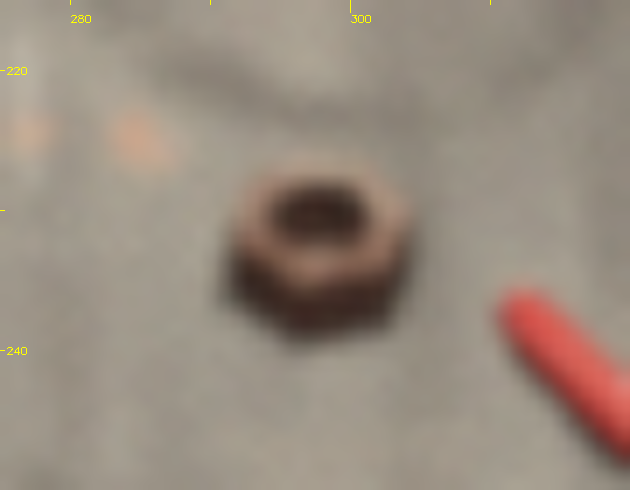

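Run:
```python
from h import *
np.set_printoptions(precision=1,suppress=True)
s=cam("scene"); d=cam("side")
a=onplane(s,240.6,233,16);b=onplane(s,241,242.2,16);print(a,b,np.linalg.norm(a-b),np.degrees(np.arctan2(*(b-a)[1::-1])),(a+b)/2)
a=onplane(s,235,237.5,16);b=onplane(s,246.8,237,16);print(a,b,np.linalg.norm(a-b),np.degrees(np.arctan2(*(b-a)[1::-1])))
```

```text
[ 679.1 -156.7   16. ] [ 656.8 -135.8   16. ] 30.60763182469269 136.91460877598047 [ 667.9 -146.3   16. ]
[ 678.2 -137.    16. ] [ 658.7 -157.3   16. ] 28.14317664448877 -134.0756166869026
```

```bash
cat >> h.py <<'E'
from scipy.spatial.transform import Rotation as Ro
def down(phi):
    a=np.radians(phi); y=np.array([np.cos(a),np.sin(a),0]); z=np.array([0,0,-1.]); return np.c_[np.cross(y,z),y,z]
def rowto(pos,R,p0=None,R0=None):
    st=env.state()
    if p0 is None: p0=st["eef_pos"]; R0=Ro.from_euler("xyz",st["tcp_rot"]).as_matrix()
    sh=R0.T@(np.array(pos)-p0)/150; rv=Ro.from_matrix(R0.T@R).as_rotvec()/np.radians(45)
    print("row",sh.round(3),rv.round(3),"t",round(st["t"],2)); return sh,rv
E
python3 - <<'E'
from h import *
rowto([400,220,480],down(60))
rowto([668,-148,340],down(47))
E
```

```text
row [-2.104 -1.967 -0.502] [ 0.    -0.     0.279] t 0.55
row [-4.544 -3.771  0.432] [ 0.    -0.     0.567] t 0.55
```

```bash
python3 -m pendant '[{"x":-0.4,"y":-0.3,"z":-0.5},{"x":-0.8,"y":-0.7,"z":-0.5},{"x":-1,"y":-0.9,"z":-0.5,"rz":0.1},{"x":-1,"y":-0.9,"z":-0.5,"rz":0.1}]'; python3 -m pendant '[{"x":-1,"y":-0.9,"rz":0.2},{"x":-1,"y":-0.9,"rz":0.2},{"x":-1,"y":-0.9,"rz":0.2},{"x":-1,"y":-0.9,"rz":0.2}]'
python3 - <<'E'
from h import *
rowto([668,-148,340],down(47))
E
```

```text
row [-4.544 -3.771  0.432] [ 0.    -0.     0.567] t 0.55invalid input
invalid input
```

```bash
python3 -m pendant '[{"x":-0.4,"y":-0.3,"z":-0.5,"rx":0,"ry":0,"rz":0,"jaw":1},{"x":-0.8,"y":-0.7,"z":-0.5,"rx":0,"ry":0,"rz":0,"jaw":1},{"x":-1,"y":-0.9,"z":-0.5,"rx":0,"ry":0,"rz":0.1,"jaw":1},{"x":-1,"y":-0.9,"z":-0.5,"rx":0,"ry":0,"rz":0.1,"jaw":0.6}]'
python3 - <<'E'
from h import *
rowto([668,-148,340],down(47))
E
```

```text
t: 1.05
eef_pos: [290.8, 420.2, 480.6]
tcp_rot: [3.141, 0.001, 2.756]
ft_force: [0.6, -0.3, -0.4]
opening: 0.944
row [-3.754 -2.565  0.937] [0.001 0.    0.465] t 1.05
```

```bash
python3 -m pendant '[{"x":-1,"y":-0.7,"z":0,"rx":0,"ry":0,"rz":0.1,"jaw":0.6},{"x":-1,"y":-0.7,"z":0,"rx":0,"ry":0,"rz":0.1,"jaw":0.6},{"x":-1,"y":-0.7,"z":0,"rx":0,"ry":0,"rz":0.1,"jaw":0.6}]'; python3 -m pendant '[{"x":-1,"y":-0.7,"z":0,"rx":0,"ry":0,"rz":0.1,"jaw":0.6},{"x":-1,"y":-0.7,"z":0,"rx":0,"ry":0,"rz":0.1,"jaw":0.6},{"x":-1,"y":-0.7,"z":0,"rx":0,"ry":0,"rz":0.1,"jaw":0.6}]';python3 - <<'E'
from h import *
rowto([668,-148,340],down(47))
E
```

```text
t: 1.42
eef_pos: [390.6, 267.1, 480.0]
tcp_rot: [3.141, 0.0, 2.68]
ft_force: [0.3, 1.4, -0.0]
opening: 0.643
t: 1.8
eef_pos: [478.1, 106.0, 480.0]
tcp_rot: [3.141, 0.001, 2.601]
ft_force: [0.7, 1.0, -1.1]
opening: 0.6
row [-1.957 -0.8    0.934] [0.001 0.001 0.267] t 1.8
```

```bash
python3 -m pendant '[{"x":-1,"y":-0.4,"z":0.4,"rx":0,"ry":0,"rz":0.1,"jaw":0.6},{"x":-1,"y":-0.4,"z":0.4,"rx":0,"ry":0,"rz":0.1,"jaw":0.6},{"x":-1,"y":-0.4,"z":0.4,"rx":0,"ry":0,"rz":0.1,"jaw":0.6}]';python3 - <<'E'
from h import *
rowto([668,-148,340],down(47))
E
```

```text
t: 2.17
eef_pos: [576.2, -22.7, 418.8]
tcp_rot: [-3.141, -0.0, 2.521]
ft_force: [0.6, 0.6, -0.4]
opening: 0.599
row [-0.984 -0.324  0.525] [-0.    -0.     0.166] t 2.17
```

```bash
python3 -m pendant '[{"x":-0.98,"y":-0.32,"z":0.52,"rx":0,"ry":0,"rz":0.166,"jaw":0.6},{"x":-0.98,"y":-0.32,"z":0.52,"rx":0,"ry":0,"rz":0.166,"jaw":0.6},{"x":-0.98,"y":-0.32,"z":0.52,"rx":0,"ry":0,"rz":0.166,"jaw":0.6},{"x":-0.98,"y":-0.32,"z":0.52,"rx":0,"ry":0,"rz":0.166,"jaw":0.6},{"x":-0.98,"y":-0.32,"z":0.52,"rx":0,"ry":0,"rz":0.166,"jaw":0.6}]';python3 - <<'E'
from h import *
print(env.state()["joints"])
w=cam("wrist"); cv2.imwrite("pics/w1.png",w["img"][:,:,::-1])
def fish(c,P):
    q=c["R"]@np.array(P,float)+c["tvec"]; r=np.hypot(q[0],q[1]); th=np.arctan2(r,q[2]); return c["cx"]+c["fx"]*th*q[0]/r,c["cy"]+c["fx"]*th*q[1]/r
print(fish(w,[668,-148,16]))
s=cam("scene");crop(s,150,195,310,295,5,"s3.png")
E
```

```text
t: 2.8
eef_pos: [666.9, -144.6, 341.8]
tcp_rot: [3.142, -0.0, 2.392]
ft_force: [-1.1, 0.3, -0.0]
opening: 0.6
[-3.10309738e-01  6.33312351e-01  1.47106064e+00  2.69845893e-04
  1.03759508e+00 -1.13182116e+00]
(np.float64(275.52704183745715), np.float64(205.27226058222652))
```

View pics/w1.png

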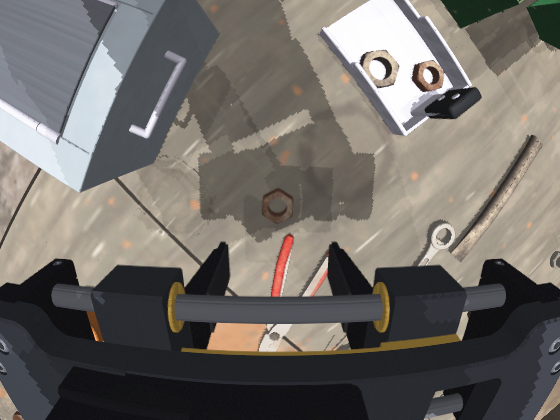

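View pics/s3.png

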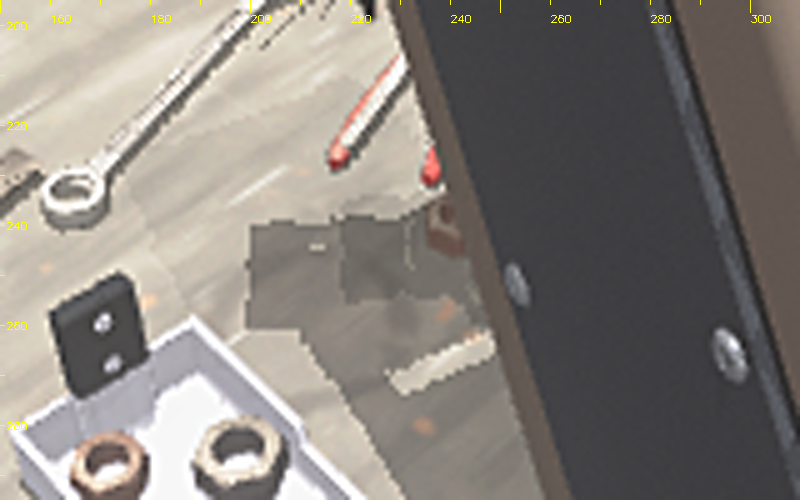

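```bash
cat >> h.py <<'E'
def fray(c,u,v,z):
    x,y=u-c["cx"],v-c["cy"]; r=np.hypot(x,y); th=r/c["fx"]; d=c["R"].T@np.array([np.sin(th)*x/r,np.sin(th)*y/r,np.cos(th)]); return c["C"]+d*(z-c["C"][2])/d[2]
E
python3 - <<'E'
from h import *
w=cam("wrist");i=w["img"][185:230,255:302].astype(int)
m=((i[:,:,0]-i[:,:,2])>35).astype(np.uint8);ys,xs=np.nonzero(m);print(len(xs),(xs.min()+xs.max())/2+255,(ys.min()+ys.max())/2+185,xs.min(),xs.max(),ys.min(),ys.max())
print(fray(w,278,206.5,16))
p=fray(w,278,206.5,16)
rowto([p[0],p[1],192.5],down(47))
rowto([668,-148,192.5],down(47))
E
```

```text
3 265.5 200.0 10 11 14 16
[ 671.0379502  -146.74681468   16.        ]
row [-0.032  0.005  1.002] [0.001 0.001 0.003] t 2.95
row [-0.023 -0.015  1.002] [0.001 0.001 0.003] t 2.95
```

```bash
python3 -m pendant '[{"x":-0.025,"y":-0.005,"z":0.4,"rx":0,"ry":0,"rz":0,"jaw":0.6},{"x":-0.025,"y":-0.005,"z":0.7,"rx":0,"ry":0,"rz":0,"jaw":0.6},{"x":-0.025,"y":-0.005,"z":0.9,"rx":0,"ry":0,"rz":0,"jaw":0.6},{"x":-0.025,"y":-0.005,"z":0.99,"rx":0,"ry":0,"rz":0,"jaw":0.6},{"x":-0.025,"y":-0.005,"z":0.99,"rx":0,"ry":0,"rz":0,"jaw":0.6},{"x":-0.025,"y":-0.005,"z":0.99,"rx":0,"ry":0,"rz":0,"jaw":0.2},{"x":-0.025,"y":-0.005,"z":0.99,"rx":0,"ry":0,"rz":0,"jaw":0.2},{"x":-0.025,"y":-0.005,"z":0.99,"rx":0,"ry":0,"rz":0,"jaw":0.2},{"x":-0.025,"y":-0.005,"z":0.99,"rx":0,"ry":0,"rz":0,"jaw":0.2},{"x":-0.025,"y":-0.005,"z":0.99,"rx":0,"ry":0,"rz":0,"jaw":0.2}]'
python3 - <<'E'
from h import *
w=cam("wrist"); cv2.imwrite("pics/w2.png",w["img"][:,:,::-1])
E
```

```text
t: 4.2
eef_pos: [669.4, -148.1, 193.9]
tcp_rot: [3.141, 0.001, 2.392]
ft_force: [-1.9, 0.1, 4.8]
opening: 0.31
```

View pics/w2.png

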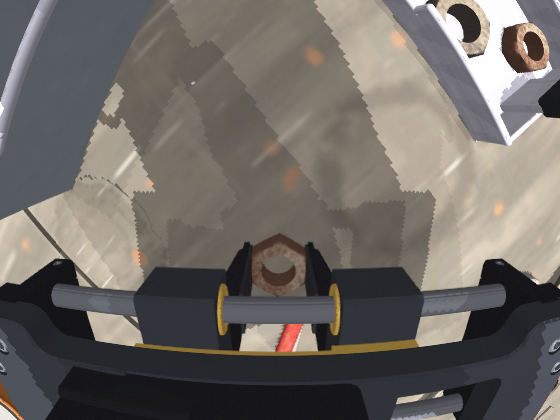

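```bash
python3 -m pendant '[{"x":0,"y":0,"z":-0.4,"rx":0,"ry":0,"rz":0,"jaw":0.1},{"x":0,"y":0,"z":-0.8,"rx":0,"ry":0,"rz":0,"jaw":0.1},{"x":0,"y":0,"z":-0.8,"rx":0,"ry":0,"rz":0,"jaw":0.1}]'
python3 - <<'E'
from h import *
rowto([609.3,59.5,320],down(-5))
E
```

```text
t: 4.62
eef_pos: [669.8, -148.1, 318.2]
tcp_rot: [3.138, 0.007, 2.392]
ft_force: [0.6, -0.6, -0.8]
opening: 0.309
row [ 1.238  0.739 -0.019] [0.008 0.007 1.157] t 4.62
```

```bash
python3 -m pendant '[{"x":0.4,"y":0.25,"z":0,"rx":0,"ry":0,"rz":0.2,"jaw":0.1},{"x":0.8,"y":0.5,"z":0,"rx":0,"ry":0,"rz":0.4,"jaw":0.1},{"x":1,"y":0.6,"z":0,"rx":0,"ry":0,"rz":0.6,"jaw":0.1},{"x":1,"y":0.6,"z":0,"rx":0,"ry":0,"rz":0.8,"jaw":0.1},{"x":1,"y":0.6,"z":0,"rx":0,"ry":0,"rz":1,"jaw":0.1},{"x":1,"y":0.6,"z":0,"rx":0,"ry":0,"rz":1,"jaw":0.1}]'
python3 - <<'E'
from h import *
rowto([609.3,59.5,260],down(-5))
E
```

```text
t: 5.38
eef_pos: [620.6, 20.2, 312.2]
tcp_rot: [-3.14, -0.0, 1.608]
ft_force: [0.8, 0.3, -1.1]
opening: 0.309
row [ 0.265 -0.065  0.348] [-0.002 -0.     0.159] t 5.38
```

```bash
python3 -m pendant '[{"x":0.265,"y":-0.065,"z":0.2,"rx":0,"ry":0,"rz":0.16,"jaw":0.1},{"x":0.265,"y":-0.065,"z":0.33,"rx":0,"ry":0,"rz":0.16,"jaw":0.1},{"x":0.265,"y":-0.065,"z":0.33,"rx":0,"ry":0,"rz":0.16,"jaw":0.1},{"x":0.265,"y":-0.065,"z":0.33,"rx":0,"ry":0,"rz":0.16,"jaw":0.1}]'
python3 - <<'E'
from h import *
rowto([609.3,59.5,198],down(-5))
for n in ["wrist"]:
    w=cam(n); cv2.imwrite("pics/w3.png",w["img"][:,:,::-1])
s=cam("scene");crop(s,120,230,280,340,5,"s4.png")
s=cam("side");crop(s,220,130,340,220,6,"d4.png")
E
```

```text
t: 5.88
eef_pos: [609.9, 59.0, 264.1]
tcp_rot: [3.141, -0.0, 1.482]
ft_force: [0.5, -0.9, -0.9]
opening: 0.307
row [ 0.003 -0.005  0.441] [ 0.001 -0.    -0.001] t 5.88
```

View pics/w3.png

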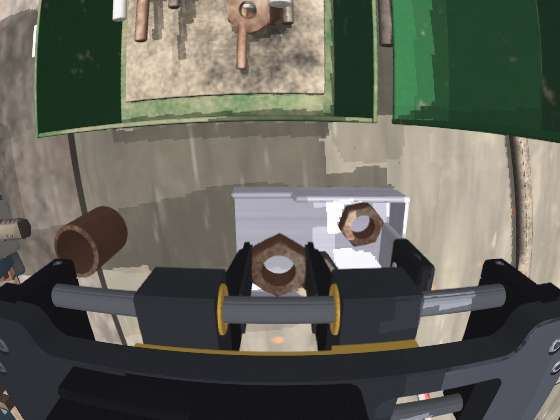

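View pics/s4.png

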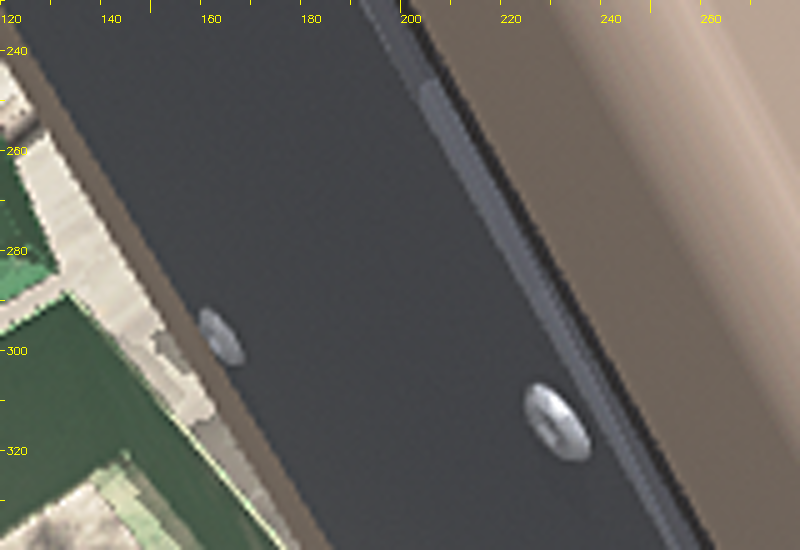

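View pics/d4.png

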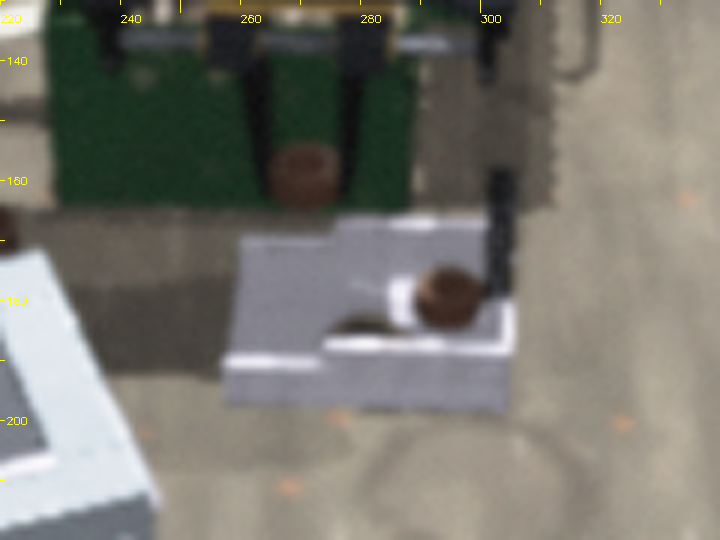

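```bash
python3 -m pendant '[{"x":0,"y":0,"z":0.2,"rx":0,"ry":0,"rz":0,"jaw":0.1},{"x":0,"y":0,"z":0.35,"rx":0,"ry":0,"rz":0,"jaw":0.1},{"x":0,"y":0,"z":0.44,"rx":0,"ry":0,"rz":0,"jaw":0.1},{"x":0,"y":0,"z":0.44,"rx":0,"ry":0,"rz":0,"jaw":0.1},{"x":0,"y":0,"z":0.44,"rx":0,"ry":0,"rz":0,"jaw":0.1}]'; python3 -m pendant '[{"x":0,"y":0,"z":0,"rx":0,"ry":0,"rz":0,"jaw":0.45},{"x":0,"y":0,"z":0,"rx":0,"ry":0,"rz":0,"jaw":0.45},{"x":0,"y":0,"z":0,"rx":0,"ry":0,"rz":0,"jaw":0.45},{"x":0,"y":0,"z":-0.3,"rx":0,"ry":0,"rz":0,"jaw":0.45},{"x":0,"y":0,"z":-0.6,"rx":0,"ry":0,"rz":0,"jaw":0.45},{"x":0,"y":0,"z":-0.85,"rx":0,"ry":0,"rz":0,"jaw":0.45},{"x":0,"y":0,"z":-0.85,"rx":0,"ry":0,"rz":0,"jaw":0.45}]'
python3 - <<'E'
from h import *
for n in ["wrist"]:
    w=cam(n); cv2.imwrite("pics/w4.png",w["img"][:,:,::-1])
s=cam("side");crop(s,220,130,340,220,6,"d5.png")
E
```

```text
t: 6.65
eef_pos: [609.8, 59.3, 198.2]
tcp_rot: [3.141, -0.0, 1.481]
ft_force: [-0.1, -0.0, 0.0]
opening: 0.315
t: 7.52
eef_pos: [609.8, 59.5, 328.2]
tcp_rot: [3.136, -0.001, 1.481]
ft_force: [-0.8, 0.0, -0.0]
opening: 0.449
```

View pics/w4.png

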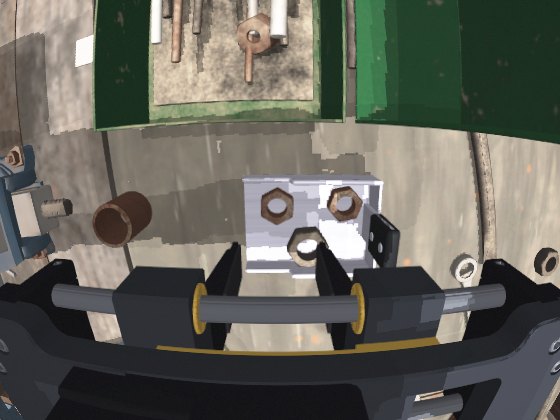

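View pics/d5.png

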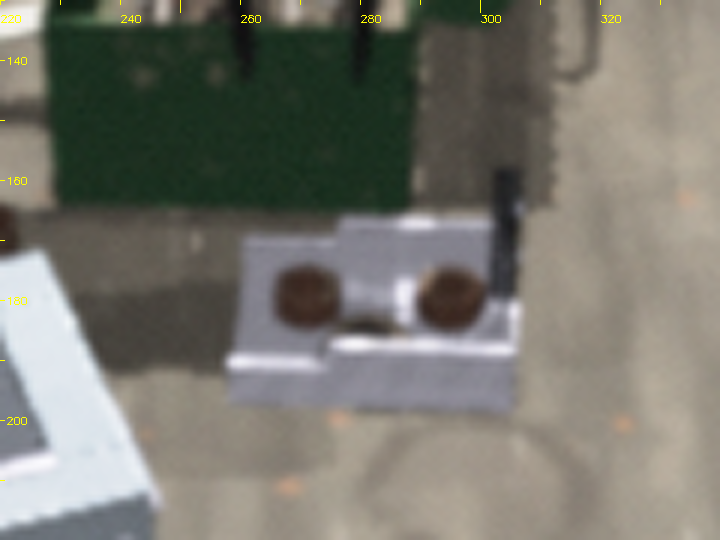

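```bash
python3 - <<'E'
from h import *
print(env.state()["joints"].tolist(),env.state()["eef_pos"],env.state()["tcp_rot"])
rowto([694.3,34,310],down(-5))
E
python3 -m pendant '[{"x":0.22,"y":0.5,"z":0.1,"rx":0,"ry":0,"rz":0,"jaw":0.6},{"x":0.22,"y":0.575,"z":0.1,"rx":0,"ry":0,"rz":0,"jaw":0.6},{"x":0.22,"y":0.575,"z":0.1,"rx":0,"ry":0,"rz":0,"jaw":0.6}]'
python3 - <<'E'
from h import *
print(env.state()["joints"].tolist(),env.state()["eef_pos"])
w=cam("wrist"); cv2.imwrite("pics/w5.png",w["img"][:,:,::-1])
E
```

```text
[-0.010639975864406015, 0.55963073943623, 1.6749168018697287, 0.00011062040548071814, 0.9069484298346961, 0.07884175974329904] [609.37752036  59.4268481  325.06184552] [ 3.14150314e+00 -9.44780392e-05  1.48124644e+00]
row [-0.118  0.579  0.1  ] [ 0.    -0.    -0.003] t 7.62
t: 8.0
eef_pos: [699.5, 84.9, 307.3]
tcp_rot: [-3.139, 0.0, 1.482]
ft_force: [-0.1, -0.3, -0.7]
opening: 0.597
[0.027086839450406238, 0.6995578977804746, 1.436737662005677, 0.00011330389055080309, 1.0082504211616292, 0.11622692416114629] [699.4660735   84.88298256 307.29142185]
```

View pics/w5.png

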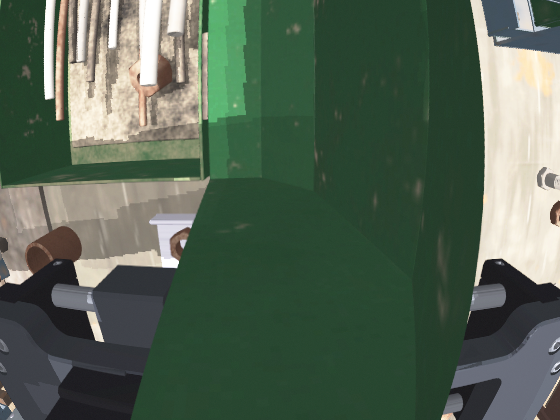

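```bash
python3 -m pendant '[{"x":-0.2,"y":0,"z":0,"rx":0,"ry":0,"rz":0,"jaw":0.6},{"x":-0.34,"y":0,"z":0,"rx":0,"ry":0,"rz":0,"jaw":0.6},{"x":-0.34,"y":0,"z":0,"rx":0,"ry":0,"rz":0,"jaw":0.6},{"x":-0.34,"y":0,"z":0,"rx":0,"ry":0,"rz":0,"jaw":0.6}]'
python3 - <<'E'
from h import *
rowto([694.3,34,310],down(-5))
w=cam("wrist"); cv2.imwrite("pics/w6.png",w["img"][:,:,::-1])
s=cam("scene"); cv2.imwrite("pics/s6.png",s["img"][:,:,::-1])
E
```

```text
t: 8.55
eef_pos: [693.7, 33.9, 310.3]
tcp_rot: [-3.142, -0.0, 1.481]
ft_force: [-0.2, 0.4, -0.0]
opening: 0.603
row [0.001 0.004 0.002] [-0.    -0.    -0.003] t 8.55
```

View pics/w6.png

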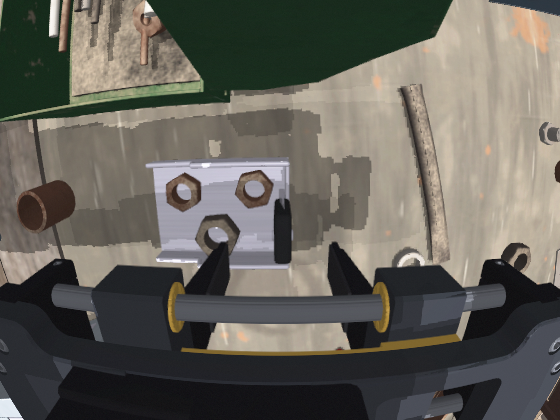

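View pics/s6.png

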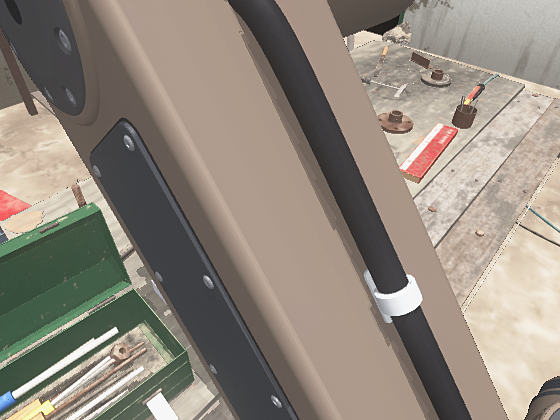

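Run:
```python
from h import *
np.set_printoptions(precision=1,suppress=True)
w=cam("wrist")
crop(w,140,140,310,280,4,"w7.png")
for p,z in [((149,165),22),((158,261),22),((289,160),34),((290,267),34),((275,201),88),((290,201),88),((275,262),88),((291,262),88)]: print(p,fray(w,*p,z))
```

```text
(149, 165) [586.2  88.5  22. ]
(158, 261) [576.9  -2.   22. ]
(289, 160) [707.4  81.1  34. ]
(290, 267) [700.9 -11.1  34. ]
(275, 201) [695.1  62.1  88. ]
(290, 201) [704.7  61.3  88. ]
(275, 262) [691.2  19.6  88. ]
(291, 262) [702.   18.6  88. ]
```

View pics/w7.png

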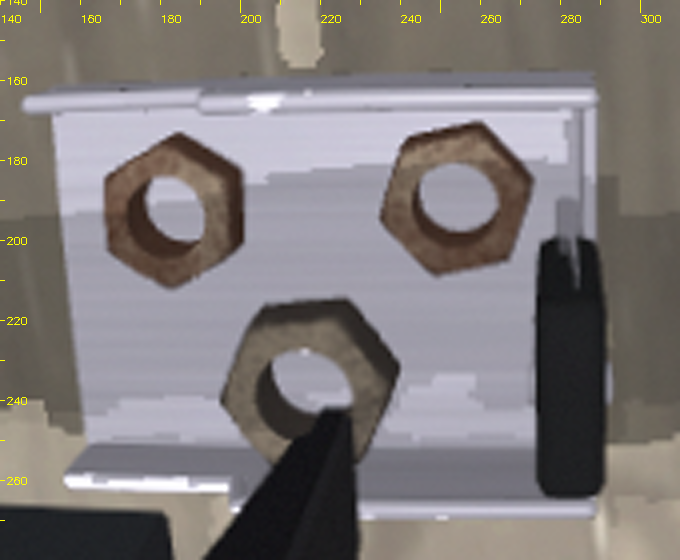

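```bash
python3 -m pendant '[{"x":0.007,"y":0.014,"z":0.2,"rx":0,"ry":0,"rz":0,"jaw":0.5},{"x":0.007,"y":0.014,"z":0.4,"rx":0,"ry":0,"rz":0,"jaw":0.5},{"x":0.007,"y":0.014,"z":0.52,"rx":0,"ry":0,"rz":0,"jaw":0.5},{"x":0.007,"y":0.014,"z":0.52,"rx":0,"ry":0,"rz":0,"jaw":0.5},{"x":0.007,"y":0.014,"z":0.52,"rx":0,"ry":0,"rz":0,"jaw":0.3},{"x":0.007,"y":0.014,"z":0.52,"rx":0,"ry":0,"rz":0,"jaw":0.2},{"x":0.007,"y":0.014,"z":0.52,"rx":0,"ry":0,"rz":0,"jaw":0.1},{"x":0.007,"y":0.014,"z":0.52,"rx":0,"ry":0,"rz":0,"jaw":0},{"x":0.007,"y":0.014,"z":0.52,"rx":0,"ry":0,"rz":0,"jaw":0},{"x":0.007,"y":0.014,"z":0.52,"rx":0,"ry":0,"rz":0,"jaw":0}]'
python3 - <<'E'
from h import *
print(env.state()["joints"].tolist(),env.state()["eef_pos"])
w=cam("wrist"); cv2.imwrite("pics/w8.png",w["img"][:,:,::-1])
s=cam("side");crop(s,220,110,340,220,6,"d8.png")
E
```

```text
t: 9.95
eef_pos: [696.2, 34.6, 232.6]
tcp_rot: [3.141, -0.0, 1.481]
ft_force: [-1.2, -1.0, 3.8]
opening: 0.124
[-0.04504830029377826, 0.7758251010796339, 1.5071550108208422, 3.270627026841694e-05, 0.8580808967281421, 0.04450115027483483] [696.18201025  34.58590083 232.60968563]
```

View pics/w8.png

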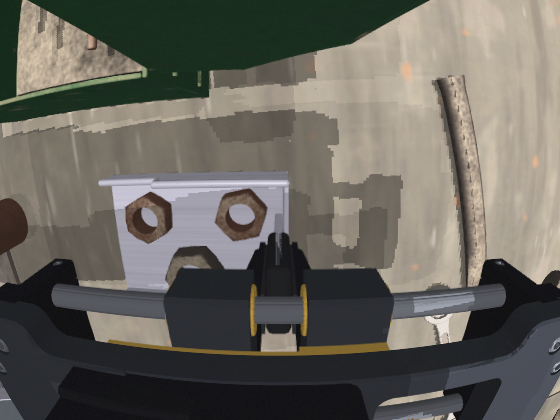

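View pics/d8.png

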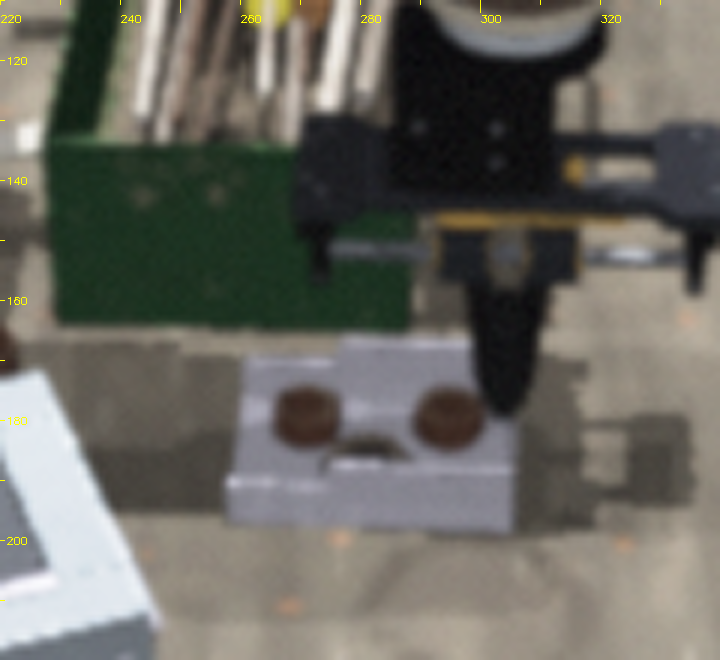

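```bash
cat > data.py <<'E'
D=[([1.16041618,0.491578,1.559473,0,1.0917063],[187.515,596.169,404.142]),
([-0.31031,0.633312,1.471061,0,1.037595],[667.3,-145.2,341.5]),
([-0.01064,0.559631,1.674917,0,0.906948],[609.3775,59.4268,325.0618]),
([0.027087,0.699558,1.436738,0,1.00825],[699.466,84.883,307.291]),
([-0.045048,0.775825,1.507155,0,0.858081],[696.182,34.586,232.610])]
E
python3 - <<'E'
from data import D
import numpy as np
from scipy.optimize import least_squares
for q,p in D:
    r=np.hypot(p[0],p[1]);az=np.arctan2(p[1],p[0]); print(round(r*np.sin(az-q[0]),1),round(r*np.cos(az-q[0]),1),p[2])
A=[];b=[]
for k,(q,p) in enumerate(D):
    if k==1: continue
    r=np.hypot(p[0],p[1]);az=np.arctan2(p[1],p[0]);R=r*np.cos(az-q[0]);s=q[1]+q[2]
    A.append([1,0,np.sin(q[1]),np.sin(s),np.cos(s)]);b.append(R)
    A.append([0,1,np.cos(q[1]),np.cos(s),-np.sin(s)]);b.append(p[2])
x,res,rk,sv=np.linalg.lstsq(np.array(A),np.array(b),rcond=None);print(x,res,rk,sv,np.array(A)@x-b)
A=np.array(A)[:,:4];x,res,rk,sv=np.linalg.lstsq(A,np.array(b),rcond=None);print(x,A@x-b)
E
```

```text
65.9 621.5 404.142
65.5 679.8 341.5
65.9 608.7 325.0618
65.9 701.5 307.291
65.9 693.9 232.61
[-7.21092459e-04  1.14188959e+02  5.86268904e+02  4.10529851e+02
  4.19954077e+01] [0.01866161] 5 [3.45869142 2.82559475 0.15839922 0.12654764 0.11119047] [-0.06318001 -0.01639816  0.01963082 -0.03557194  0.09371899  0.03304045
 -0.0501698   0.01892965]
[-11.58291237  97.60690477 564.52427737 411.18445244] [-1.92657637  1.17406625  3.28179017 -2.36920288 -2.43397359  1.92043169
  1.07875979 -0.72529506]
```

```bash
python3 -m pendant '[{"x":0,"y":0,"z":-0.03,"rx":0,"ry":0,"rz":0,"jaw":0},{"x":0,"y":0,"z":-0.1,"rx":0.03,"ry":0,"rz":0,"jaw":0},{"x":0,"y":0,"z":-0.2,"rx":0.06,"ry":0,"rz":0,"jaw":0},{"x":0,"y":0,"z":-0.32,"rx":0.1,"ry":0,"rz":0,"jaw":0},{"x":0,"y":0,"z":-0.45,"rx":0.15,"ry":0,"rz":0,"jaw":0},{"x":0,"y":0,"z":-0.58,"rx":0.15,"ry":0,"rz":0,"jaw":0},{"x":0,"y":0,"z":-0.7,"rx":0.15,"ry":0,"rz":0,"jaw":0},{"x":0,"y":0,"z":-0.82,"rx":0.15,"ry":0,"rz":0,"jaw":0},{"x":0,"y":0,"z":-0.92,"rx":0.15,"ry":0,"rz":0,"jaw":0},{"x":0,"y":0,"z":-1,"rx":0.15,"ry":0,"rz":0,"jaw":0}]'
python3 - <<'E'
from h import *
print(env.state()["joints"].tolist(),env.state()["eef_pos"])
w=cam("wrist"); cv2.imwrite("pics/w9.png",w["img"][:,:,::-1])
s=cam("side");crop(s,220,60,360,220,5,"d9.png")
E
```

```text
t: 11.3
eef_pos: [696.0, 34.6, 383.2]
tcp_rot: [-3.024, -0.0, 1.481]
ft_force: [-0.2, 0.2, -5.0]
opening: 0.122
[-0.04563307536879432, 0.6294079783634414, 1.3605331182779972, 0.005531898175739253, 1.2689169764077701, 0.042043140752092444] [696.04911241  34.61606131 383.21407955]
```

View pics/w9.png

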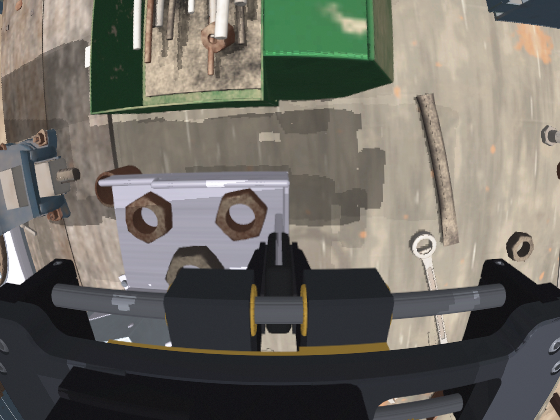

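View pics/d9.png

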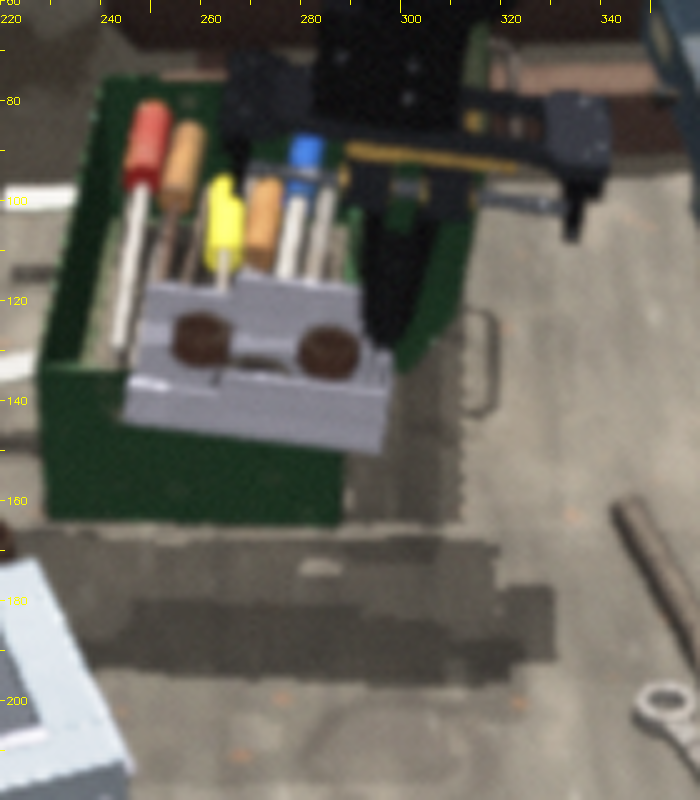

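```bash
cat > kin.py <<'E'
import numpy as np
from scipy.spatial.transform import Rotation as Ro
from scipy.optimize import least_squares
L2,L3,e,Lw,d1,b=586.3,410.5,42.,79.5,193.7,65.9
S4,S6=1,1
def fk(q,s4=None,s6=None):
    s4=S4 if s4 is None else s4; s6=S6 if s6 is None else s6
    E=lambda a,t: Ro.from_euler(a,t).as_matrix()
    s=q[1]+q[2]
    p=np.array([L2*np.sin(q[1])+L3*np.sin(s)+e*np.cos(s),b,d1+L2*np.cos(q[1])+L3*np.cos(s)-e*np.sin(s)])
    R=E("y",s)@E("z",s4*q[3])@E("y",q[4])
    p=p+R[:,2]*Lw
    R=R@E("z",s6*q[5]+(np.pi/2 if s6>0 else np.pi/2))
    B=E("z",q[0]); return B@p,B@R
lo=np.array([-3.1,-.84,.05,-1.13,.06,-2.69]);hi=np.array([3.1,2.19,2.79,4.28,2.93,2.69])
def ik(p,R,q0):
    def f(q):
        a,Q=fk(q); return np.r_[(a-p)/100,Ro.from_matrix(Q.T@R).as_rotvec()*2]
    r=least_squares(f,np.clip(q0,lo+1e-3,hi-1e-3),bounds=(lo,hi)); return r.x,np.linalg.norm(r.fun)
E
python3 - <<'E'
from kin import *
from h import env
st=env.state(); q=st["joints"]; R=Ro.from_euler("xyz",st["tcp_rot"]).as_matrix()
np.set_printoptions(precision=4,suppress=True)
print(q,st["eef_pos"])
for s4 in (1,-1):
  for s6 in (1,-1):
    p,Q=fk(q,s4,s6); print(s4,s6,p,Ro.from_matrix(Q.T@R).as_rotvec())
E
```

```text
[-0.0456  0.6289  1.36    0.0055  1.2682  0.042 ] [696.1574  34.6694 383.7413]
1 1 [696.1137  34.6594 383.7961] [ 0.  0. -0.]
1 -1 [696.1137  34.6594 383.7961] [0.     0.     0.0841]
-1 1 [696.0754  33.8193 383.7961] [0.0004 0.0106 0.0033]
-1 -1 [696.0754  33.8193 383.7961] [0.     0.0106 0.0874]
```

```bash
cat > pour.py <<'E'
from kin import *
BC=np.array([440.3,-170.5]); BY=np.radians(-71.8)
ZT=232.6; XT=57.
def pose(bx,z,th,by=0,yaw=None):
    """lip at bin x=bx,height z, pan tilted th (lip down)"""
    yw=BY if yaw is None else yaw
    Rp=Ro.from_euler("z",yw).as_matrix()@Ro.from_euler("y",-th).as_matrix()
    l=np.r_[BC+bx*np.array([np.cos(BY),np.sin(BY)])+by*np.array([-np.sin(BY),np.cos(BY)]),z]
    tcp=l+Rp@np.array([63+XT,0,ZT])
    Rt=np.c_[Rp[:,1],Rp[:,0],-Rp[:,2]]
    return tcp,Rt
def panof(p,R):
    Rp=np.c_[R[:,1],R[:,0],-R[:,2]]; l=p-Rp@np.array([63+XT,0,ZT]); o=p-Rp@np.array([XT,0,ZT])
    d=l[:2]-BC; c,s=np.cos(BY),np.sin(BY)
    return dict(lipbin=(c*d[0]+s*d[1],-s*d[0]+c*d[1],l[2]),tilt=np.arcsin(-Rp[2,0]*-1),yaw=np.degrees(np.arctan2(Rp[1,0],Rp[0,0])),org=o)
E
python3 - <<'E'
from pour import *
np.set_printoptions(precision=3,suppress=True)
q=np.array([-0.0456,0.6289,1.36,0.0055,1.2682,0.042])
for a in [(-5,200,-.12),(-5,160,.15),(-8,135,.2),(-8,125,.4),(-6,115,.6),(-4,105,.75),(-2,95,.85)]:
    p,R=pose(*a); q,err=ik(p,R,q); print(a,p,q,err)
E
```

```text
(-5, 200, -0.12) [ 484.646 -305.379  416.562] [-0.687  0.416  1.657  0.07   1.171  0.536] 5.431660447697121e-12
(-5, 160, 0.15) [ 464.941 -245.446  407.921] [-0.598  0.336  1.817 -0.119  0.873  0.727] 3.735044974367108e-10
(-8, 135, 0.2) [ 460.101 -230.726  386.804] [-0.574  0.343  1.875 -0.179  0.775  0.798] 2.5500398140242465e-15
(-8, 125, 0.4) [ 444.032 -181.851  385.969] [-0.481  0.291  1.978 -0.477  0.633  1.125] 1.9968150372781874e-15
(-6, 115, 0.6) [ 428.339 -134.12   374.73 ] [-0.373  0.27   2.08  -0.916  0.581  1.612] 1.6596019943408618e-15
(-4, 105, 0.75) [416.954 -99.493 356.987] [-0.285  0.278  2.137 -1.13   0.637  1.892] 0.13238755814286352
(-2, 95, 0.85) [409.832 -77.83  338.666] [-0.222  0.294  2.157 -1.13   0.704  1.965] 0.35715886212712217
```

Run:
```python
from pour import *
np.set_printoptions(precision=3,suppress=True)
for yaw in (-72,-68,-64,-60):
  q=np.array([-0.574,0.343,1.875,-0.179,0.775,0.798])
  for a in [(-10,135,.2),(-10,122,.4),(-10,110,.55),(-10,103,.65),(-10,100,.7),(-10,97,.75),(-10,95,.8)]:
    p,R=pose(*a,yaw=np.radians(yaw)); q,err=ik(p,R,q); print(yaw,a,q,round(err,4))
```

```text
-72 (-10, 135, 0.2) [-0.572  0.341  1.879 -0.181  0.774  0.805] 0.0
-72 (-10, 122, 0.4) [-0.478  0.294  1.985 -0.484  0.628  1.14 ] 0.0
-72 (-10, 110, 0.55) [-0.395  0.282  2.067 -0.823  0.572  1.518] 0.0
-72 (-10, 103, 0.65) [-0.335  0.285  2.12  -1.07   0.582  1.8  ] 0.0
-72 (-10, 100, 0.7) [-0.304  0.287  2.138 -1.13   0.607  1.885] 0.052
-72 (-10, 97, 0.75) [-0.272  0.288  2.147 -1.13   0.64   1.916] 0.1572
-72 (-10, 95, 0.8) [-0.238  0.29   2.156 -1.13   0.677  1.95 ] 0.2574
-68 (-10, 135, 0.2) [-0.565  0.345  1.872 -0.167  0.768  0.733] 0.0
-68 (-10, 122, 0.4) [-0.479  0.293  1.986 -0.463  0.603  1.057] 0.0
-68 (-10, 110, 0.55) [-0.402  0.277  2.075 -0.819  0.53   1.451] 0.0
-68 (-10, 103, 0.65) [-0.345  0.278  2.132 -1.096  0.532  1.761] 0.0
-68 (-10, 100, 0.7) [-0.316  0.276  2.148 -1.13   0.557  1.82 ] 0.083
-68 (-10, 97, 0.75) [-0.286  0.275  2.159 -1.13   0.586  1.849] 0.1937
-68 (-10, 95, 0.8) [-0.254  0.275  2.169 -1.13   0.62   1.882] 0.3
-64 (-10, 135, 0.2) [-0.559  0.348  1.866 -0.153  0.762  0.66 ] 0.0
-64 (-10, 122, 0.4) [-0.481  0.292  1.987 -0.437  0.579  0.97 ] 0.0
-64 (-10, 110, 0.55) [-0.409  0.273  2.082 -0.81   0.488  1.378] 0.0
-64 (-10, 103, 0.65) [-0.356  0.271  2.144 -1.12   0.482  1.72 ] 0.0
-64 (-10, 100, 0.7) [-0.33   0.266  2.158 -1.13   0.504  1.753] 0.1082
-64 (-10, 97, 0.75) [-0.302  0.263  2.17  -1.13   0.53   1.781] 0.224
-64 (-10, 95, 0.8) [-0.272  0.26   2.182 -1.13   0.56   1.811] 0.3358
-60 (-10, 135, 0.2) [-0.552  0.352  1.861 -0.138  0.757  0.587] 0.0
-60 (-10, 122, 0.4) [-0.482  0.291  1.988 -0.406  0.556  0.879] 0.0
-60 (-10, 110, 0.55) [-0.417  0.268  2.089 -0.793  0.447  1.297] 0.0
-60 (-10, 103, 0.65) [-0.369  0.264  2.153 -1.13   0.432  1.664] 0.0082
-60 (-10, 100, 0.7) [-0.345  0.256  2.168 -1.13   0.45   1.685] 0.1274
-60 (-10, 97, 0.75) [-0.32   0.251  2.182 -1.13   0.471  1.71 ] 0.2475
-60 (-10, 95, 0.8) [-0.293  0.246  2.195 -1.13   0.496  1.737] 0.3643
```

```bash
cat >> h.py <<'E'
def now():
    st=env.state(); return st["eef_pos"],Ro.from_euler("xyz",st["tcp_rot"]).as_matrix()
def ptilt(tcp,yaw,th):
    Rp=Ro.from_euler("z",np.radians(yaw)).as_matrix()@Ro.from_euler("y",-th).as_matrix()
    return tcp,np.c_[Rp[:,1],Rp[:,0],-Rp[:,2]]
E
python3 - <<'E'
from h import *
from pour import *
p0,R0=now()
t,R=pose(-10,195,-.12,yaw=np.radians(-73)); print(t,p0)
rowto(*ptilt(p0+(t-p0)*.35,-28,-.12))
rowto(*ptilt(p0+[0,0,40],-5,-.12))
E
```

```text
[ 480.1500567  -301.55995666  411.56182382] [696.15735568  34.66939551 383.74133191]
row [-0.826 -0.436 -0.015] [0.005 0.059 0.505] t 11.4
row [ 0.    -0.031 -0.265] [ 0.006 -0.001 -0.003] t 11.4
```

```bash
python3 -m pendant '[{"x":-0.02,"y":-0.01,"z":-0.03,"rx":0,"ry":0,"rz":0.02,"jaw":0},{"x":-0.07,"y":-0.04,"z":-0.08,"rx":0,"ry":0,"rz":0.06,"jaw":0},{"x":-0.15,"y":-0.08,"z":-0.14,"rx":0,"ry":0.01,"rz":0.11,"jaw":0},{"x":-0.25,"y":-0.13,"z":-0.2,"rx":0,"ry":0.02,"rz":0.17,"jaw":0},{"x":-0.35,"y":-0.18,"z":-0.23,"rx":0,"ry":0.03,"rz":0.23,"jaw":0},{"x":-0.45,"y":-0.24,"z":-0.25,"rx":0,"ry":0.03,"rz":0.29,"jaw":0},{"x":-0.55,"y":-0.29,"z":-0.25,"rx":0,"ry":0.04,"rz":0.35,"jaw":0},{"x":-0.65,"y":-0.34,"z":-0.25,"rx":0,"ry":0.05,"rz":0.41,"jaw":0},{"x":-0.75,"y":-0.4,"z":-0.25,"rx":0,"ry":0.06,"rz":0.46,"jaw":0},{"x":-0.83,"y":-0.44,"z":-0.25,"rx":0,"ry":0.06,"rz":0.5,"jaw":0}]'
python3 - <<'E'
from h import *
from pour import *
p0,R0=now(); print(p0,panof(p0,R0))
t,R=pose(-10,200,-.12,yaw=np.radians(-73))
rowto(*ptilt(p0+(t-p0)*.5,-50,-.12))
E
```

```text
t: 12.65
eef_pos: [623.4, -84.9, 427.3]
tcp_rot: [-3.024, -0.001, 1.083]
ft_force: [1.0, -0.4, -3.9]
opening: 0.125
[623.39814223 -84.87920293 427.25085848] {'lipbin': (np.float64(-129.90863603610887), np.float64(99.21679531701267), np.float64(210.4032885023458)), 'tilt': np.float64(-0.11805284627969466), 'yaw': np.float64(-27.93408957739039), 'org': array([549.2504649 , -45.40884373, 202.98322218])}
row [-0.862 -0.079  0.045] [0.002 0.057 0.487] t 12.65
```

```bash
python3 -m pendant '[{"x":-0.08,"y":-0.01,"z":0,"rx":0,"ry":0,"rz":0.05,"jaw":0},{"x":-0.18,"y":-0.02,"z":0,"rx":0,"ry":0.01,"rz":0.1,"jaw":0},{"x":-0.28,"y":-0.03,"z":0,"rx":0,"ry":0.02,"rz":0.16,"jaw":0},{"x":-0.38,"y":-0.04,"z":0,"rx":0,"ry":0.02,"rz":0.22,"jaw":0},{"x":-0.48,"y":-0.05,"z":0,"rx":0,"ry":0.03,"rz":0.28,"jaw":0},{"x":-0.58,"y":-0.06,"z":0,"rx":0,"ry":0.04,"rz":0.34,"jaw":0},{"x":-0.68,"y":-0.07,"z":0,"rx":0,"ry":0.05,"rz":0.4,"jaw":0},{"x":-0.78,"y":-0.08,"z":0,"rx":0,"ry":0.06,"rz":0.45,"jaw":0},{"x":-0.86,"y":-0.08,"z":0,"rx":0,"ry":0.06,"rz":0.49,"jaw":0}]'
python3 - <<'E'
from h import *
from pour import *
p0,R0=now(); print(p0,panof(p0,R0))
t,R=pose(-10,200,-.12,yaw=np.radians(-73))
rowto(t,R)
E
```

```text
t: 13.78
eef_pos: [552.8, -193.4, 428.6]
tcp_rot: [-3.023, -0.002, 0.696]
ft_force: [-0.3, 0.5, -4.7]
opening: 0.127
[ 552.84406721 -193.36970974  428.62198901] {'lipbin': (np.float64(-79.56681168676558), np.float64(46.09535472181466), np.float64(211.81609625055938)), 'tilt': np.float64(-0.11833399596630399), 'yaw': np.float64(-50.136198372706225), 'org': array([ 499.33619394, -128.53531528,  204.37844107])}
row [-0.834  0.251  0.049] [0.002 0.058 0.504] t 13.78
```

```bash
python3 -m pendant '[{"x":-0.08,"y":0.02,"z":0,"rx":0,"ry":0,"rz":0.05,"jaw":0},{"x":-0.18,"y":0.05,"z":0,"rx":0,"ry":0.01,"rz":0.1,"jaw":0},{"x":-0.28,"y":0.08,"z":0,"rx":0,"ry":0.02,"rz":0.16,"jaw":0},{"x":-0.38,"y":0.11,"z":0,"rx":0,"ry":0.02,"rz":0.22,"jaw":0},{"x":-0.48,"y":0.14,"z":0,"rx":0,"ry":0.03,"rz":0.28,"jaw":0},{"x":-0.58,"y":0.17,"z":0,"rx":0,"ry":0.04,"rz":0.34,"jaw":0},{"x":-0.68,"y":0.2,"z":0,"rx":0,"ry":0.05,"rz":0.4,"jaw":0},{"x":-0.78,"y":0.23,"z":0.02,"rx":0,"ry":0.06,"rz":0.46,"jaw":0},{"x":-0.83,"y":0.25,"z":0.04,"rx":0,"ry":0.06,"rz":0.5,"jaw":0},{"x":-0.83,"y":0.25,"z":0.05,"rx":0,"ry":0.06,"rz":0.5,"jaw":0}]'
python3 - <<'E'
from h import *
from pour import *
p0,R0=now(); print(p0,panof(p0,R0),env.state()["joints"])
for n in ("wrist","scene","side"):
    c=cam(n); cv2.imwrite(f"pics/{n}10.png",c["img"][:,:,::-1])
E
```

```text
t: 15.02
eef_pos: [481.1, -300.8, 416.0]
tcp_rot: [-3.022, -0.002, 0.301]
ft_force: [0.3, 0.1, -4.8]
opening: 0.12
[ 481.11940241 -300.75956564  416.00550519] {'lipbin': (np.float64(-10.423697671318317), np.float64(0.9346639244913626), np.float64(199.41746044453134)), 'tilt': np.float64(-0.11981844827529022), 'yaw': np.float64(-72.7271116773008), 'org': array([ 456.50425608, -220.03332174,  191.88694702])} [-0.68491306  0.40853684  1.67156936  0.073768    1.16146142  0.55177706]
```

View pics/wrist10.png

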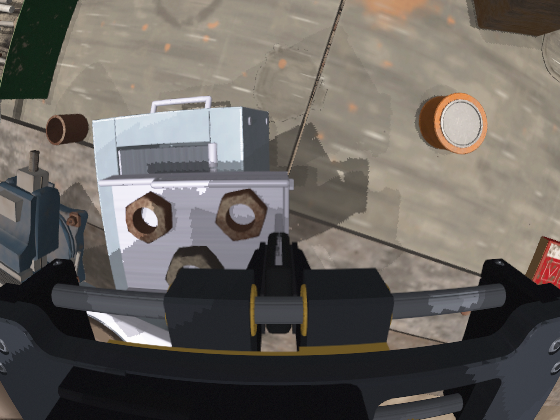

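View pics/side10.png

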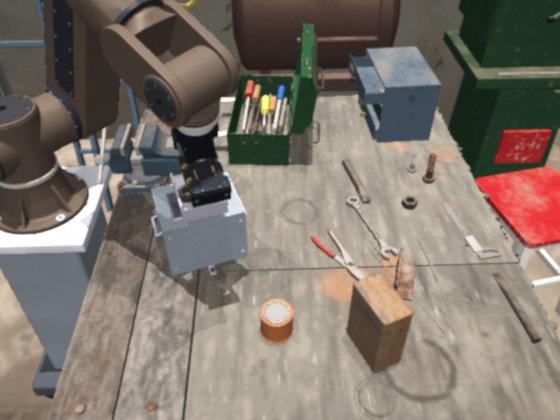

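View pics/scene10.png

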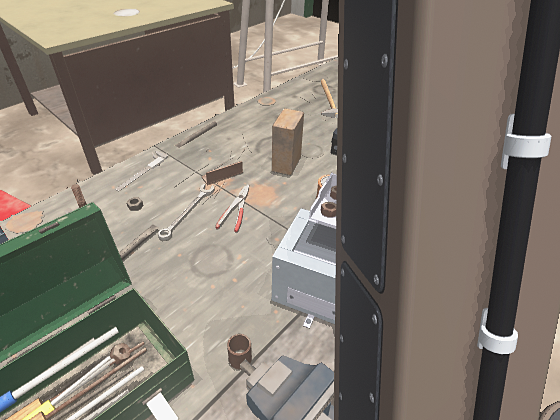

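Run:
```python
from h import *
from pour import *
c=cam("wrist"); crop(c,80,80,300,260,3,"w11.png")
for p in [(213,144),(118,148),(269,110),(94,121),(110,330)]:
    d=fray(c,*p,140)[:2]-BC; print(p,np.cos(BY)*d[0]+np.sin(BY)*d[1],-np.sin(BY)*d[0]+np.cos(BY)*d[1])
p0,R0=now()
for a in [(-10,160,0.1),(-10,146,.2),(-10,125,.38),(-10,112,.55),(-10,106,.65)]:
    p,R=pose(*a,yaw=np.radians(-74)); rowto(p,R); print(ik(p,R,env.state()["joints"])[0].round(2))
```

```text
(213, 144) 49.621141541743235 61.704962419661925
(118, 148) -44.72183622682943 63.008736641602056
(269, 110) 96.60581785204468 87.78433996785702
(94, 121) -71.78536916625788 90.93182993080163
(110, 330) -100.4488566788987 -144.50541719630945
row [-0.022 -0.319  0.125] [-0.279 -0.003  0.031] t 15.22
[-0.62  0.35  1.81 -0.08  0.91  0.72]
row [-0.018 -0.478  0.182] [-0.407 -0.004  0.031] t 15.22
[-0.57  0.33  1.87 -0.18  0.8   0.83]
row [-0.011 -0.775  0.3  ] [-0.636 -0.007  0.03 ] t 15.22
[-0.49  0.29  1.97 -0.45  0.66  1.14]
row [-0.004 -1.059  0.418] [-0.852 -0.01   0.03 ] t 15.22
[-0.39  0.28  2.06 -0.82  0.6   1.54]
row [ 0.    -1.223  0.5  ] [-0.98  -0.011  0.029] t 15.22
[-0.33  0.28  2.11 -1.05  0.61  1.81]
```

View pics/w11.png

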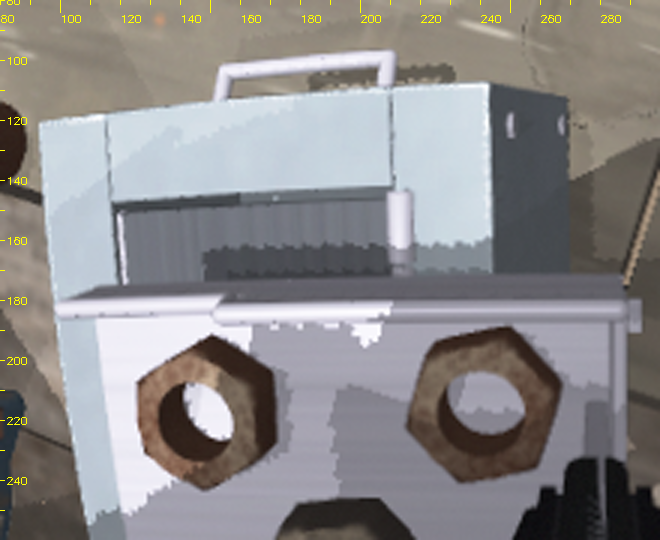

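```bash
python3 -m pendant '[{"x":0,"y":-0.05,"z":0.02,"rx":-0.04,"ry":0,"rz":0,"jaw":0},{"x":0,"y":-0.12,"z":0.04,"rx":-0.1,"ry":0,"rz":0.01,"jaw":0},{"x":-0.01,"y":-0.2,"z":0.07,"rx":-0.17,"ry":0,"rz":0.02,"jaw":0},{"x":-0.01,"y":-0.28,"z":0.1,"rx":-0.24,"ry":0,"rz":0.02,"jaw":0},{"x":-0.02,"y":-0.36,"z":0.13,"rx":-0.31,"ry":0,"rz":0.03,"jaw":0},{"x":-0.02,"y":-0.43,"z":0.16,"rx":-0.36,"ry":0,"rz":0.03,"jaw":0},{"x":-0.02,"y":-0.46,"z":0.17,"rx":-0.39,"ry":0,"rz":0.03,"jaw":0},{"x":-0.02,"y":-0.46,"z":0.17,"rx":-0.39,"ry":0,"rz":0.03,"jaw":0}]'
python3 - <<'E'
from h import *
from pour import *
p0,R0=now(); print(p0,panof(p0,R0),env.state()["joints"])
c=cam("wrist"); cv2.imwrite("pics/w12.png",c["img"][:,:,::-1])
c=cam("side"); crop(c,130,120,280,280,5,"d12.png")
for a in [(-10,125,.35),(-10,116,.47),(-10,110,.57),(-10,106,.65)]:
    p,R=pose(*a,yaw=np.radians(-74)); rowto(p,R)
E
```

```text
t: 16.23
eef_pos: [457.4, -232.6, 399.5]
tcp_rot: [2.955, -0.003, 0.28]
ft_force: [-0.4, 0.1, -3.9]
opening: 0.125
[ 457.37577129 -232.634698    399.4840452 ] {'lipbin': (np.float64(-10.278319253260735), np.float64(0.4557241697204897), np.float64(148.6480713146698)), 'tilt': np.float64(0.18676978070066735), 'yaw': np.float64(-74.01074655028854), 'org': array([ 454.57464468, -220.10305165,  160.34627836])} [-0.58024665  0.32600907  1.86117654 -0.16365841  0.81683699  0.81512733]
row [ 0.002 -0.293  0.045] [-0.208 -0.004 -0.001] t 16.32
row [ 0.002 -0.507  0.052] [-0.361 -0.004 -0.002] t 16.32
row [ 0.002 -0.687  0.066] [-0.488 -0.004 -0.002] t 16.32
row [ 0.002 -0.831  0.085] [-0.59  -0.004 -0.002] t 16.32
```

View pics/w12.png

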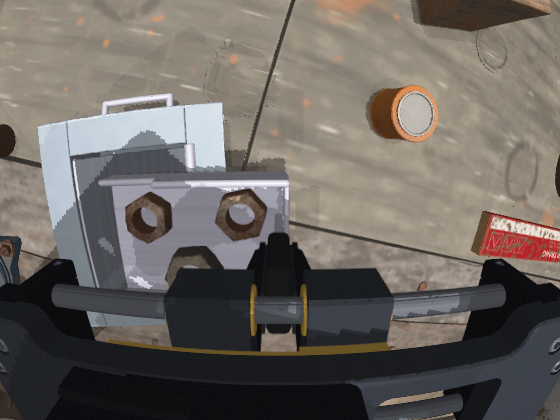

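View pics/d12.png

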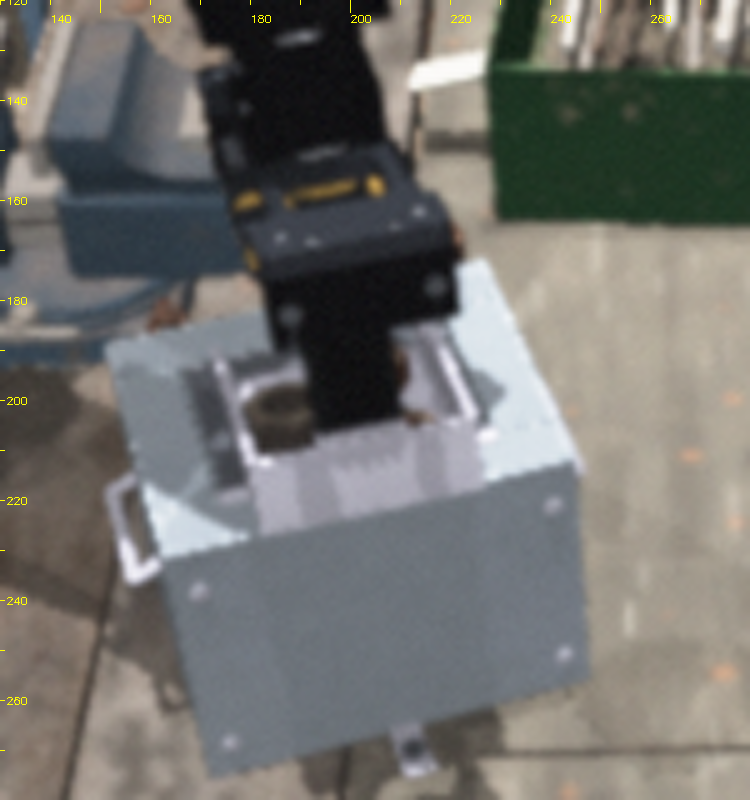

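```bash
python3 -m pendant '[{"x":0,"y":-0.08,"z":0.05,"rx":-0.05,"ry":0,"rz":0,"jaw":0},{"x":0,"y":-0.19,"z":0.06,"rx":-0.13,"ry":0,"rz":0,"jaw":0},{"x":0,"y":-0.29,"z":0.05,"rx":-0.21,"ry":0,"rz":0,"jaw":0},{"x":0,"y":-0.4,"z":0.05,"rx":-0.285,"ry":0,"rz":0,"jaw":0},{"x":0,"y":-0.51,"z":0.055,"rx":-0.36,"ry":0,"rz":0,"jaw":0},{"x":0,"y":-0.6,"z":0.06,"rx":-0.425,"ry":0,"rz":0,"jaw":0},{"x":0,"y":-0.69,"z":0.07,"rx":-0.49,"ry":0,"rz":0,"jaw":0},{"x":0,"y":-0.76,"z":0.075,"rx":-0.54,"ry":0,"rz":0,"jaw":0},{"x":0,"y":-0.83,"z":0.085,"rx":-0.59,"ry":0,"rz":0,"jaw":0},{"x":0,"y":-0.83,"z":0.085,"rx":-0.59,"ry":0,"rz":0,"jaw":0}]'
python3 - <<'E'
from h import *
from pour import *
p0,R0=now(); print(p0,panof(p0,R0),env.state()["joints"],env.state()["ft_force"])
c=cam("wrist"); cv2.imwrite("pics/w13.png",c["img"][:,:,::-1])
c=cam("side"); crop(c,130,120,280,280,5,"d13.png")
c=cam("scene"); cv2.imwrite("pics/s13.png",c["img"][:,:,::-1])
E
```

```text
t: 17.58
eef_pos: [424.5, -117.4, 363.8]
tcp_rot: [2.491, -0.003, 0.279]
ft_force: [-1.2, 1.9, -0.6]
opening: 0.124
[ 424.51872397 -117.43321191  363.81494585] {'lipbin': (np.float64(-10.07655227656131), np.float64(0.6918748895576932), np.float64(106.02996737656531)), 'tilt': np.float64(0.6501084801273905), 'yaw': np.float64(-74.14112505651849), 'org': array([ 451.51420088, -208.95181161,  144.16215135])} [-0.32749838  0.28351019  2.11239968 -1.04912036  0.6086908   1.81416896] [-1.19820447  1.86949458 -0.58803146]
```

View pics/w13.png

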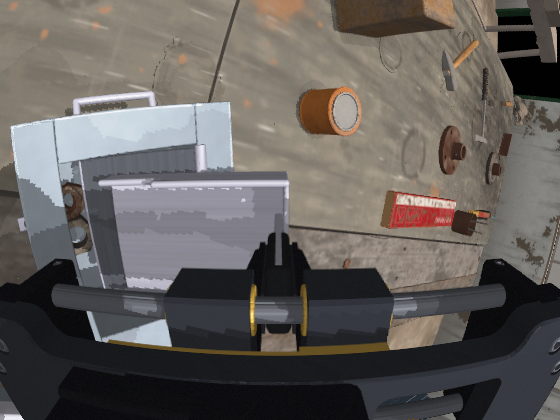

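View pics/d13.png

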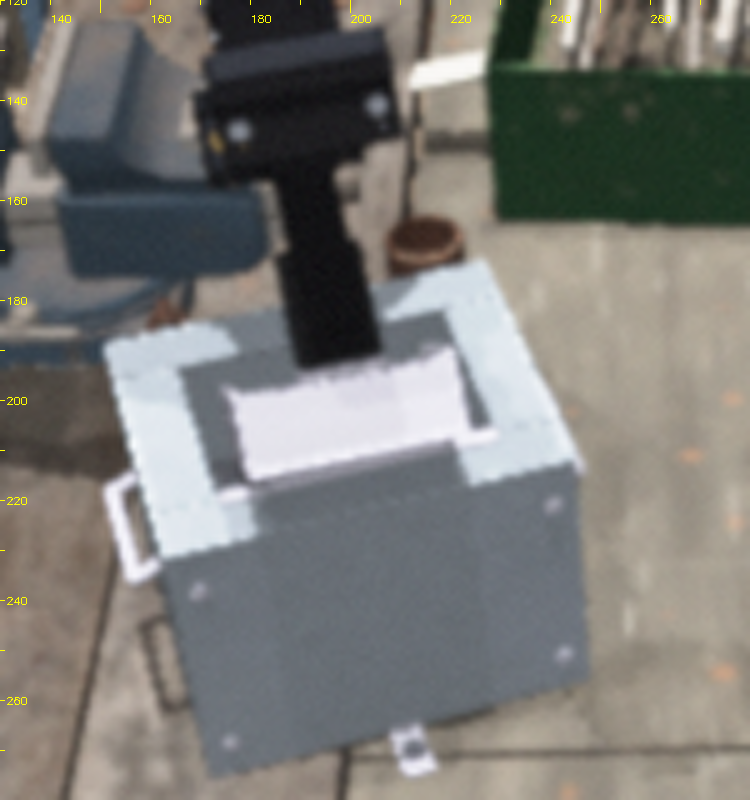

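View pics/s13.png

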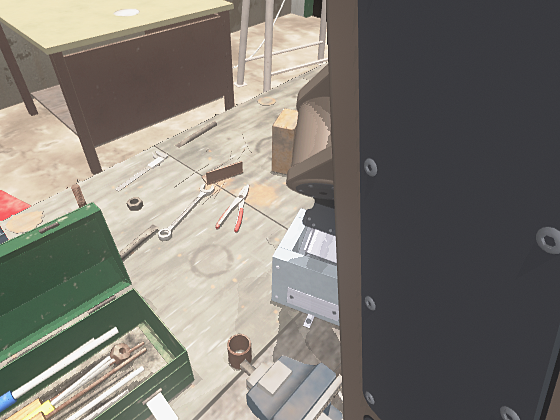

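```bash
python3 -m pendant '[{"x":0,"y":0,"z":0,"rx":0,"ry":0,"rz":0,"jaw":0},{"x":0,"y":0,"z":0,"rx":0,"ry":0,"rz":0,"jaw":0},{"x":0,"y":0,"z":0,"rx":0,"ry":0,"rz":0,"jaw":0},{"x":0,"y":0,"z":0,"rx":0,"ry":0,"rz":0,"jaw":0},{"x":0,"y":0,"z":0,"rx":0,"ry":0,"rz":0,"jaw":0},{"x":0,"y":0,"z":0,"rx":0,"ry":0,"rz":0,"jaw":0}]'
python3 - <<'E'
from h import *
c=cam("wrist"); crop(c,0,90,300,350,2,"w14.png")
for z in (10,30,60,75,100): print(z,[ (lambda d:(round(d[0]*np.cos(b)+d[1]*np.sin(b)),round(-d[0]*np.sin(b)+d[1]*np.cos(b))))(fray(c,*p,z)[:2]-[440.3,-170.5]) for b in [np.radians(-71.8)] for p in [(68,201),(77,238)]])
E
```

```text
t: 18.48
eef_pos: [424.3, -117.6, 363.7]
tcp_rot: [2.491, -0.003, 0.279]
ft_force: [0.4, 0.4, 0.3]
opening: 0.127
10 [(-46, 16), (-45, -23)]
30 [(-46, 20), (-44, -17)]
60 [(-45, 25), (-44, -8)]
75 [(-45, 28), (-44, -4)]
100 [(-45, 33), (-44, 4)]
```

View pics/w14.png

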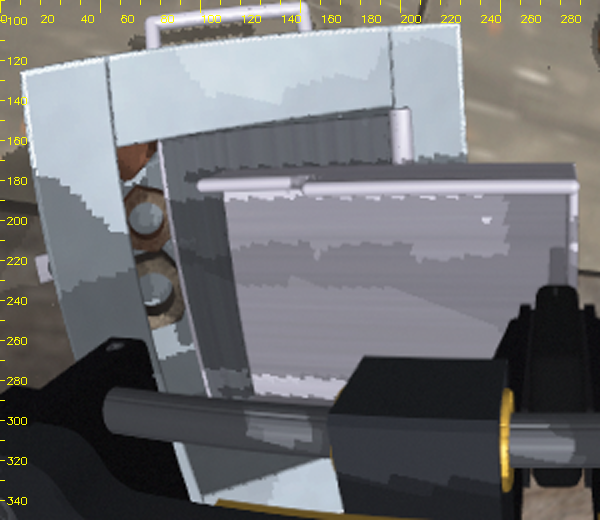

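Run:
```python
from h import *
from pour import *
p0,R0=now()
rowto(p0+[0,0,70],R0)
p,R=pose(-10,190,.25,yaw=np.radians(-74)); rowto(p,R)
p,R=pose(0,200,.0,yaw=np.radians(-74)); rowto(p,R)
```

```text
row [ 0.001  0.283 -0.371] [0. 0. 0.] t 18.52
row [ 0.005  0.881 -0.012] [ 0.51  -0.003 -0.002] t 18.52
row [0.007 1.209 0.342] [ 0.828 -0.004 -0.002] t 18.52
```

```bash
python3 -m pendant '[{"x":0,"y":0.06,"z":-0.08,"rx":0,"ry":0,"rz":0,"jaw":0},{"x":0,"y":0.14,"z":-0.18,"rx":0,"ry":0,"rz":0,"jaw":0},{"x":0,"y":0.22,"z":-0.28,"rx":0,"ry":0,"rz":0,"jaw":0},{"x":0,"y":0.28,"z":-0.37,"rx":0,"ry":0,"rz":0,"jaw":0},{"x":0,"y":0.38,"z":-0.32,"rx":0.1,"ry":0,"rz":0,"jaw":0},{"x":0,"y":0.5,"z":-0.25,"rx":0.2,"ry":0,"rz":0,"jaw":0},{"x":0,"y":0.62,"z":-0.18,"rx":0.3,"ry":0,"rz":0,"jaw":0},{"x":0,"y":0.75,"z":-0.1,"rx":0.4,"ry":0,"rz":0,"jaw":0},{"x":0,"y":0.88,"z":-0.02,"rx":0.5,"ry":0,"rz":0,"jaw":0},{"x":0,"y":0.88,"z":-0.02,"rx":0.5,"ry":0,"rz":0,"jaw":0}]'
python3 - <<'E'
from h import *
from pour import *
p0,R0=now();print(p0,panof(p0,R0))
c=cam("side"); crop(c,130,120,280,280,5,"d15.png")
c=cam("wrist"); cv2.imwrite("pics/w15.png",c["img"][:,:,::-1])
E
```

```text
t: 19.77
eef_pos: [452.6, -217.9, 445.5]
tcp_rot: [2.884, -0.002, 0.277]
ft_force: [-0.8, 0.0, -2.6]
opening: 0.127
[ 452.55017481 -217.93745706  445.46174008] {'lipbin': (np.float64(-7.9315226684931535), np.float64(-0.3120607408246241), np.float64(189.9900044929012)), 'tilt': np.float64(0.257175862170822), 'yaw': np.float64(-74.15244647742182), 'org': array([ 454.16442022, -221.67503484,  206.01407414])}
```

View pics/w15.png

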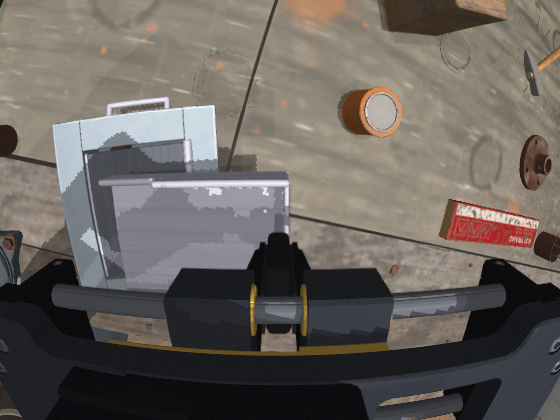

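View pics/d15.png

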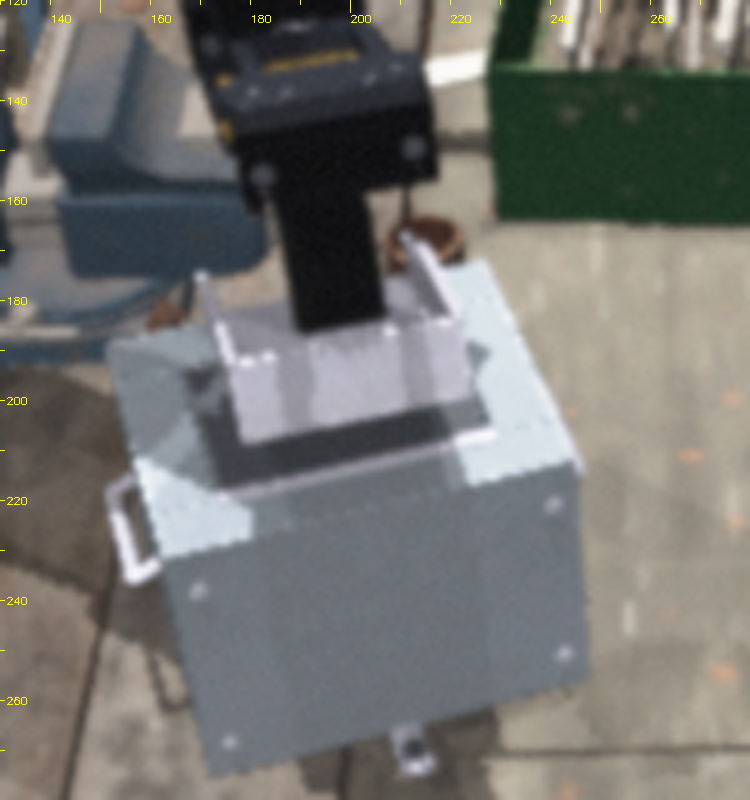

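Run:
```python
from h import *
p0,R0=now(); t=np.array([690,25,440])
rowto(*ptilt(p0+(t-p0)*.38,-48,0.0))
```

```text
row [ 0.748 -0.413 -0.093] [ 0.323  0.072 -0.576] t 19.88
```

```bash
python3 -m pendant '[{"x":0.1,"y":-0.05,"z":-0.02,"rx":0.05,"ry":0.01,"rz":-0.1,"jaw":0},{"x":0.25,"y":-0.13,"z":-0.04,"rx":0.1,"ry":0.02,"rz":-0.2,"jaw":0},{"x":0.45,"y":-0.24,"z":-0.06,"rx":0.2,"ry":0.04,"rz":-0.35,"jaw":0},{"x":0.65,"y":-0.36,"z":-0.08,"rx":0.28,"ry":0.06,"rz":-0.5,"jaw":0},{"x":0.75,"y":-0.41,"z":-0.09,"rx":0.32,"ry":0.07,"rz":-0.58,"jaw":0},{"x":0.75,"y":-0.41,"z":-0.09,"rx":0.32,"ry":0.07,"rz":-0.58,"jaw":0}]'
python3 - <<'E'
from h import *
p0,R0=now(); t=np.array([690,25,440])
rowto(*ptilt(p0+(t-p0)*.5,-26,0.0))
E
```

```text
t: 20.62
eef_pos: [543.5, -123.9, 443.3]
tcp_rot: [3.139, 0.003, 0.738]
ft_force: [-0.2, -0.1, -2.5]
opening: 0.128
row [ 0.695 -0.038  0.009] [ 0.003  0.004 -0.482] t 20.62
```

```bash
python3 -m pendant '[{"x":0.15,"y":-0.01,"z":0,"rx":0,"ry":0,"rz":-0.1,"jaw":0},{"x":0.35,"y":-0.02,"z":0,"rx":0,"ry":0,"rz":-0.24,"jaw":0},{"x":0.55,"y":-0.03,"z":0,"rx":0,"ry":0,"rz":-0.38,"jaw":0},{"x":0.69,"y":-0.04,"z":0,"rx":0,"ry":0,"rz":-0.48,"jaw":0},{"x":0.69,"y":-0.04,"z":0,"rx":0,"ry":0,"rz":-0.48,"jaw":0}]'
python3 - <<'E'
from h import *
rowto(*ptilt(np.array([690,25,360]),-5,0.0))
E
```

```text
t: 21.25
eef_pos: [615.8, -50.8, 443.2]
tcp_rot: [3.14, 0.003, 1.113]
ft_force: [-0.8, -0.3, -2.9]
opening: 0.124
row [0.674 0.22  0.553] [ 0.002  0.005 -0.471] t 21.25
```

```bash
python3 -m pendant '[{"x":0.15,"y":0.05,"z":0.05,"rx":0,"ry":0,"rz":-0.1,"jaw":0},{"x":0.35,"y":0.11,"z":0.15,"rx":0,"ry":0,"rz":-0.24,"jaw":0},{"x":0.55,"y":0.18,"z":0.3,"rx":0,"ry":0,"rz":-0.38,"jaw":0},{"x":0.67,"y":0.22,"z":0.45,"rx":0,"ry":0,"rz":-0.47,"jaw":0},{"x":0.67,"y":0.22,"z":0.55,"rx":0,"ry":0,"rz":-0.47,"jaw":0},{"x":0.67,"y":0.22,"z":0.55,"rx":0,"ry":0,"rz":-0.47,"jaw":0}]'
python3 - <<'E'
from h import *
rowto(*ptilt(np.array([690,25,236]),-5,0.0))
c=cam("side"); crop(c,220,80,360,220,5,"d16.png")
E
```

```text
t: 22.0
eef_pos: [689.2, 23.0, 360.0]
tcp_rot: [-3.14, 0.003, 1.48]
ft_force: [0.0, -0.1, -0.6]
opening: 0.125
row [0.016 0.005 0.826] [-0.002  0.004 -0.005] t 22.0
```

View pics/d16.png

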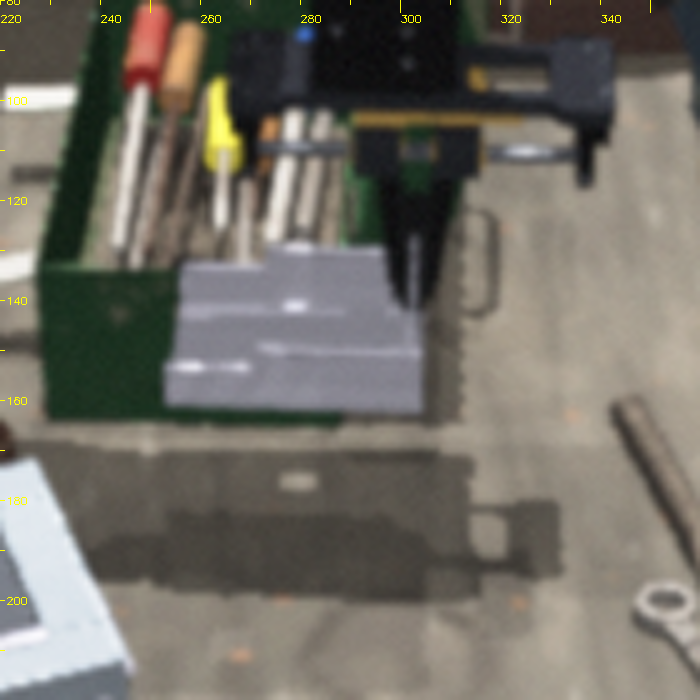

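```bash
python3 -m pendant '[{"x":0,"y":0,"z":0.15,"rx":0,"ry":0,"rz":0,"jaw":0},{"x":0,"y":0,"z":0.35,"rx":0,"ry":0,"rz":0,"jaw":0},{"x":0,"y":0,"z":0.55,"rx":0,"ry":0,"rz":0,"jaw":0},{"x":0,"y":0,"z":0.7,"rx":0,"ry":0,"rz":0,"jaw":0},{"x":0,"y":0,"z":0.79,"rx":0,"ry":0,"rz":0,"jaw":0},{"x":0,"y":0,"z":0.82,"rx":0,"ry":0,"rz":0,"jaw":0},{"x":0,"y":0,"z":0.835,"rx":0,"ry":0,"rz":0,"jaw":0},{"x":0,"y":0,"z":0.845,"rx":0,"ry":0,"rz":0,"jaw":0},{"x":0,"y":0,"z":0.845,"rx":0,"ry":0,"rz":0,"jaw":0}]'
```

```text
t: 23.18
eef_pos: [690.1, 23.7, 234.5]
tcp_rot: [3.14, 0.002, 1.483]
ft_force: [-0.9, 0.4, -2.4]
opening: 0.125
```

```bash
python3 -m pendant '[{"x":0,"y":0,"z":0.005,"rx":0,"ry":0,"rz":0,"jaw":0},{"x":0,"y":0,"z":0.01,"rx":0,"ry":0,"rz":0,"jaw":0},{"x":0,"y":0,"z":0.013,"rx":0,"ry":0,"rz":0,"jaw":0},{"x":0,"y":0,"z":0.013,"rx":0,"ry":0,"rz":0,"jaw":0}]'
```

```text
t: 23.68
eef_pos: [690.0, 23.6, 232.7]
tcp_rot: [3.141, 0.002, 1.483]
ft_force: [-2.3, 0.9, 4.5]
opening: 0.124
```

Contact (force +4.5 N). Open and rise.

```bash
python3 -m pendant '[{"x":0,"y":0,"z":0,"rx":0,"ry":0,"rz":0,"jaw":0.25},{"x":0,"y":0,"z":0,"rx":0,"ry":0,"rz":0,"jaw":0.4},{"x":0,"y":0,"z":0,"rx":0,"ry":0,"rz":0,"jaw":0.5},{"x":0,"y":0,"z":0,"rx":0,"ry":0,"rz":0,"jaw":0.5},{"x":0,"y":0,"z":-0.15,"rx":0,"ry":0,"rz":0,"jaw":0.5},{"x":0,"y":0,"z":-0.4,"rx":0,"ry":0,"rz":0,"jaw":0.5},{"x":0,"y":0,"z":-0.7,"rx":0,"ry":0,"rz":0,"jaw":0.5},{"x":0,"y":0,"z":-1,"rx":0,"ry":0,"rz":0,"jaw":0.5},{"x":0,"y":0,"z":-1,"rx":0,"ry":0,"rz":0,"jaw":0.5},{"x":0,"y":0,"z":-1,"rx":0,"ry":0,"rz":0,"jaw":0.5}]'
python3 - <<'E'
from h import *
rowto([540,-120,450],down(-5))
c=cam("side"); cv2.imwrite("pics/d17.png",c["img"][:,:,::-1])
c=cam("wrist"); cv2.imwrite("pics/w17.png",c["img"][:,:,::-1])
E
```

```text
t: 24.92
eef_pos: [689.7, 24.0, 381.4]
tcp_rot: [-3.141, 0.003, 1.483]
ft_force: [0.2, -0.8, -0.4]
opening: 0.498
row [-1.045 -0.91  -0.454] [-0.     0.003 -0.001] t 24.93
```

View pics/d17.png

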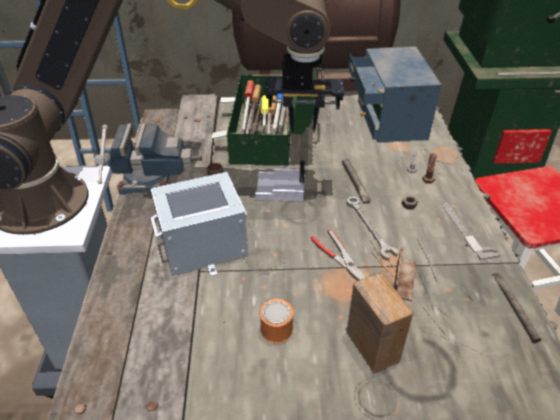

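View pics/w17.png

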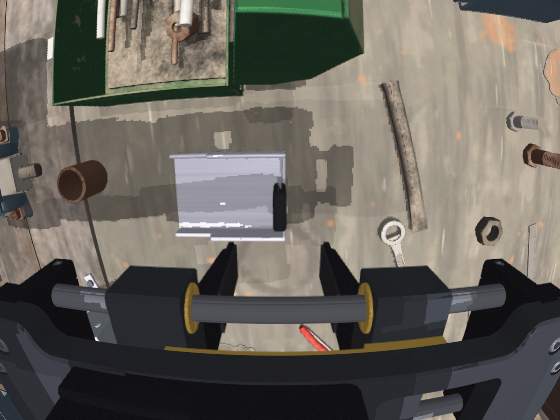

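Run:
```python
from cell import env
print(env.state()["ft_force"],env.state()["qvel"].round(4)); print(env.job_done())
```

```text
[ 1.12761288 -0.31115811 -1.00294798] [-0.0007  0.0027 -0.0041  0.0004  0.002   0.0004]
the job is handed in; nothing more can be done
None
```

The job is handed in at about 25 s of the 72 s allowed. No verdict came back, so what follows is from my own checks.

**What I did:**
- I put the stray nut in the pan with the other two and lifted the pan by its black grip.
- I pushed the flap down with the lip and poured at a tilt of 0.65 rad. From the arm pose, the lip was about 106 mm above the bench, 10 mm off the bin's centre.
- I held it there for about 0.9 s, lifted away, and set the pan down about where it had stood.

**Last checks:**
- **Nuts:** The wrist view during the hold showed all three inside the bin, and later views showed the pan empty. That they lie on the bin floor, below 75 mm, I judged only from their size in the picture.
- **Flap:** The side and wrist views after I took the pan away show it shut. I did not measure its angle while it was open. From the lip's height it was about 0.54 rad.
- **Pan:** It stands flat and let go, and the robot touches nothing.
- **Tin, pliers and pipe:** They look unmoved. I did not measure them again.

**What went wrong or disagreed:**
- While moving above the pan I typed one shift with the wrong sign, and the gripper came within a short distance of the toolbox lid. The force reading showed no contact.
- The wrist camera put things 2 to 4 mm off the other two cameras.

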